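# Clamp the circuit-board carrier in the trigger clamp

## Robot

A 7-joint arm with a two-finger parallel gripper is mounted at the origin on the work surface. World frame = base frame: x ahead of the robot, y to its left, z up, the work surface at z = 0. Lengths are in mm, angles in rad, forces in N, time in s.
With the tool pointing down it reaches from about 425 to 950 mm from the base axis. Payload 4.7 kg.
Tool frame: the origin (TCP) lies on the centre line of the jaws, within the pads' length; the fingertips stand 11 mm ahead of it and the grasp point (between the pads) lies 8 mm behind it; z points along the fingers, y is the direction in which the jaws open and shut (so a half turn about z gives the same grasp; the last joint's range is limited). The gripper opens to 87 mm and grips with 3 to 60 N. Pads are 19 mm wide; open, the fingers measure 117 mm over their backs; the gripper's body (75 mm by 190 mm) begins 51 mm behind the grasp point.
Start: joints at [-1.336, 0.469, -0.049, 1.532, 0.024, 1.141, -0.082], TCP at [175.965, 651.678, 233.573] pointing down, gripper open.
Joint ranges: [-2.59, 2.59], [-0.33, 1.99], [-1.39, 1.29], [0.1, 2.45], [-1.04, 4.18], [0.21, 1.99], [-2.66, 2.66]. Speed limits (rad/s): [2.57, 2.57, 3.14, 3.14, 3.14, 3.14, 3.14].

## Interface

Orientations are given as a rotation vector (axis times angle).
In Python, from station import get_state, get_image, hand_in, trace, landmark_of gives the robot as it stands.
- The arm moves only by the tool apply_moves, never from a script. Its argument "deltas" is a list of rows, each a list of 3 entries, a list of its own where there are three numbers: the shift along the tool's x, y, z in cm, then the turn about the tool's z in degrees, then the gripper's target within -1 to 1 (shut at 1, half-way at 0, fully open at -1). In form: [[[tx, ty, tz], roll, hand], ...]. A call has 1 to 10 rows; each row shifts and turns the commanded pose from where the row before left it, along the tool's axes as they then stand; what a row does not reach is not made up. A row lasts 1/12 s, in which the tool goes at most 41.7 mm and 7.16 degrees, less where a joint would pass 70% of its speed; a pose out of reach is approached as far as the arm can. A call with a gripper value outside its range is refused whole. The fingers move at their own pace and stop on an object; the grip force is fixed at half the most. Time passes only in rows, so rows that do not move let the fingers close. It gives the time, the measured TCP pose, the force and the opening at its end, in the units of the state.
- get_state(): the state, without advancing time (a new reading comes with each control period).
- get_image(name): name is "scene" or "top"; returns a dict with "frame" (400x640x3 uint8, red, green, blue), "vertical_fov" (degrees; the focal length in pixels is half the picture's height over the tangent of half this angle, whatever the lens; pixels are square), "cx", "cy" (the principal point, pixels), "k1" (the pictures are not rectified: a ray, as slopes to the right and down, at radius r is drawn at 1 + k1 r^2 times it, then the intrinsics apply), "eye" and "attitude" of the camera in the world. Camera axes: x right, y down, z forward; pixel columns grow to the right and rows downward; lengths in mm; the calibration is good to about 2 mm. A picture is of the moment at which its call begins. There is no depth.
- hand_in(): hands the job in, once; it reports no verdict.
Trained networks look in the newest picture that a camera, given by its name, has taken for a name from the list of things; names that differ only in an ending like _2 or _b are one class to them, and where a whole thing is asked for, a point or a joint stands for the part that bears it (a point fixed in the world has none). Each returns a list of dicts, best first, with "conf" (0 to 1); they miss things now and then, are a little off and sometimes report something else, mostly with a low value. They report only what shows in the picture. A call takes as long as a camera call. They do not tell look-alikes from the thing itself.
- trace(camera, label): "region" (400x640 bool, what is visible of it) and "extent" ([left, top, right, bottom] in pixels, round what is visible of it).
- landmark_of(camera, label): "centre" ([column, row] in pixels: a listed point, or the origin of a listed thing).
The state is a dict: "t": time; "joint_positions": joint angles; "dq": joint speeds; "joint_efforts": joint torques, N m; "tool_pos": TCP position; "tool_rot": TCP orientation; "force": force on the tool from outside, world axes, zero at the start; "wrist_torque": the same for the moment, N m; "finger_gap": opening from 0.0 (shut) to 1.0 (fully open).
Only numpy, scipy, OpenCV 4.12 (cv2) and the standard library are available. Lean on these libraries where they do the work, as an engineer would, in place of code of your own. Each camera call takes 0.05 s, during which the arm holds its last target.

## Task

Lift the aluminium board carrier straight up off its two locating pins, lay it flat on the two rails between the jaws of the bench clamp with its long side across the bar, and let go of it. Then squeeze the clamp's trigger against the handle again and again, until the sliding jaw grips the carrier against the fixed jaw and the jaw's spring plate is pushed in by about a third to a half of its 15 mm travel - firmly, but do not force the plate almost all the way in. Move the jaw by its trigger only, never by pushing the jaw; let the trigger spring back at the end and do not knock over the flux bottle.

Things in the scene. Friction and masses are not known exactly. Their poses are not given: they have to be found in the camera images.
- nest: Black base block 186 x 90 x 18 mm, fixed to the bench. Origin: centre of its underside, x along its 186 mm side, z up. Two steel pins, 8 mm thick, stand at x = -68 and +68 mm, tips 52 mm above the bench (34 mm above the block). The carrier starts on them.
- carrier_grip (a point): Board carrier: aluminium plate 156 (x) x 60 (y) x 10 mm, dark boards on top, 9.6 mm holes near its ends on the pins; 0.2-0.42 kg. Grip block at its centre: 16 mm (x) by 40 (y), 32 high above the plate. Site: centre of that block, half-way up, 26 mm above the plate's underside. z up; half a turn about z makes no difference.
- clamp: Bench clamp, fixed. Origin: on the bench; x away from the robot at yaw 0, y along its steel bar from the head to the sliding jaw, z up. Base x -55..55, y -105..160 mm. Head with fixed jaw: x -28..28, y -70..45, top 58 high. Two rails (|x| 29..49, y 45..155, tops 34 high) carry the work between the jaws, its 60 mm side along y. Sliding jaw 52 wide, top 55 high.
- fixed_face (a point): Middle of the fixed jaw's rubber face (clamp x 0, y 45, z 44 mm), with the clamp's axes; the face looks to +y.
- pad_face (a point): Middle of the front face of the sliding jaw's spring plate (52 x 22 mm, looks to clamp -y), with the clamp's axes. When free the plate stands 15 mm in front of the grey jaw block on two guide pins; the work pushes it back into that gap.
- handle_mid (a point): Fixed black pistol handle on the head: 28 mm wide, 20 thick along clamp y; it goes on 35 mm beyond this point. It leans 30 degrees from vertical to clamp -x: axis from foot to tip (-0.5, 0, 0.866) in clamp axes. Site: on its centre line, clamp (-25, -50, 93) mm, axes of the clamp. The trigger is on its +y side.
- trigger_mid (a point): Trigger: black lever 24 mm wide, 10 thick, 80 long, beside the handle on its +y side, hinged at the foot (clamp 0, -31, 50 mm). Site: on its centre line 60 mm from the hinge. At rest it splays 0.25 rad from the handle (both together 54 mm across at the tips); squeezed, it swings to the handle (clamp -y) until parallel (34 mm across both).
- trigger (a joint): Trigger angle, rad: 0 released, 0.25 fully squeezed; a spring returns it within half a second (3 to 6 N at the tip). A ratchet with 8 mm teeth feeds the bar 50 mm per rad: a full squeeze feeds 8 mm (the first 4 to 14), springing back moves nothing. At 60 mm from the hinge a squeeze takes 14 to 18 N until the jaw grips, then about 13 N more per 10 mm that the spring plate goes in.
- jaw (a joint): Travel of the sliding jaw, m, growing as it closes. The free gap between spring plate and fixed jaw is 104 mm minus this. Friction of 13 N holds the jaw where it is; it starts at 12 to 30 mm.
- pad (a joint): How far the spring plate is pushed in, m: 0 free, 0.015 at the stop; 1.5 N per mm. After the trigger is let go at most about 8 mm remain (only the bar's friction holds it).
- flux_mid (a point): Flux bottle, loose, 44 mm thick, 95 mm high, standing on the bench; point half-way up, z along the bottle.
- lens (a point): Centre of a fixed magnifier lens in a ring, 56 mm outer radius, underside 172 mm above the bench, on a post at clamp x 48, y -95 mm. It hangs over the clamp's head at clamp (46, -30, 176) mm, so the handle must be taken with the tool tilted like the handle.
Mind the look-alikes: they are no part of the job. Of the things that look like the part that bears carrier_grip, the largest one is meant.

How it is judged:
By the outcome, as a careful person would: the job done as asked, in the order asked, and still so for the second after the job is handed in, with the robot touching nothing.
It also fails if it takes over 72 s, if anything falls off the work surface, if the arm or the gripper's body presses on something with over 40 N, if the wrist force passes 120 N, or if a joint passes its speed limit or range.

## Working session

There is one attempt and no reset: what is moved stays moved. The work goes in short steps, Python scripts to look and compute and a tool call to move; the robot and the scene stay as the last step left them, time stands still between calls to the robot, and variables do not carry over. Pictures are saved under pics/ and viewed, and the job is handed in when it is done.

Besides the shell and the picture viewer there is one more tool, called after "Emit:" in YAML: its name, and indented under it one key for each argument. apply_moves: Moves the arm, as the interface text tells. Its arguments: {"type":"object","properties":{"deltas":{"type":"array","items":{"type":"array"}}},"required":["deltas"]}

```bash
mkdir -p pics; ls; python3 - <<'E'
from station import *
import cv2
s=get_state();print(s)
for n in("scene","top"):
    im=get_image(n);print({k:v for k,v in im.items() if k!="frame"})
    cv2.imwrite(f"pics/{n}0.png",im["frame"][:,:,::-1])
E
```

```text
pics
{'t': 0.0, 'joint_positions': array([-1.33589255,  0.46944384, -0.04863636,  1.53368706,  0.02409709,
        1.14099127, -0.08226958]), 'dq': array([ 1.33541098e-04, -9.79000130e-05, -1.26228933e-03, -1.50822690e-03,
        8.42918514e-04, -4.13972614e-04,  7.09880887e-04]), 'joint_efforts': array([ 3.91165495e-04, -5.07980275e+01, -8.01412552e-02, -2.36149067e+01,
       -6.12062356e-02,  3.79804184e-02,  1.86100174e-04]), 'tool_pos': array([175.8234874 , 651.10180251, 232.50082822]), 'tool_rot': array([-4.13002120e-01, -3.11411757e+00,  3.03612734e-03]), 'force': array([ 0.09247616, -0.34975144, -0.16015071]), 'wrist_torque': array([ 0.07170947,  0.06092759, -0.00668746]), 'finger_gap': 0.9991509408850001}
{'vertical_fov': 54.93944703568668, 'cx': 322.1493699897229, 'cy': 201.1139894947918, 'k1': -0.06045881245423779, 'eye': array([1097.71677961,  318.67135882,  664.56941395]), 'attitude': array([-1.3950757 , -2.12519733,  0.94110987])}
{'vertical_fov': 43.84850769691143, 'cx': 327.42310142724074, 'cy': 198.74463316741316, 'k1': -0.06707177560051575, 'eye': array([ 434.37681566,   77.59992214, 1087.73747944]), 'attitude': array([-2.15652538,  2.11408209, -0.13697476])}
```

View pics/scene0.png

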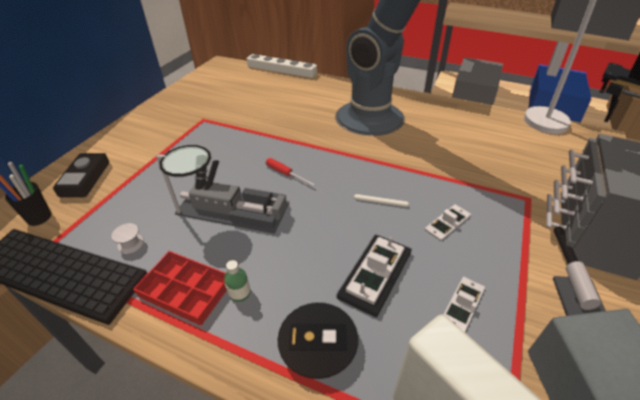

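View pics/top0.png

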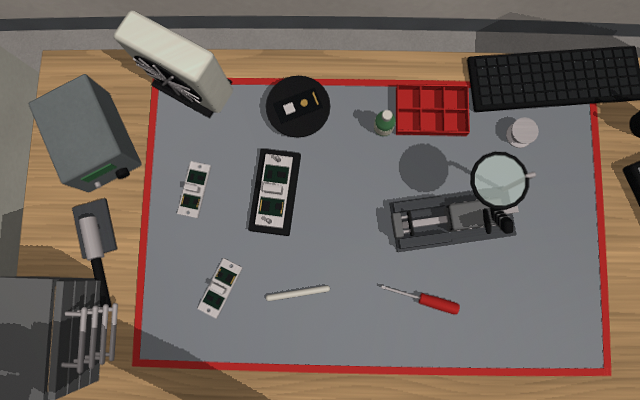

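```bash
python3 - <<'E'
from station import *
import numpy as np
for c in("scene","top"):
    for l in("nest","carrier_grip","clamp","fixed_face","pad_face","handle_mid","trigger_mid","flux_mid","lens"):
        print(c,l,[(np.round(d["centre"],1).tolist(),round(d["conf"],2)) for d in landmark_of(c,l)])
    for l in("carrier_grip","nest","trigger","pad","jaw","flux_mid"):
        print(c,l,"trace",[(np.round(d["extent"],1).tolist(),round(d["conf"],2),int(d["region"].sum())) for d in trace(c,l)])
E
```

```text
scene nest [([373.9, 277.7], 0.58)]
scene carrier_grip [([465.0, 304.8], 0.97), ([447.9, 216.3], 0.83), ([378.0, 263.0], 0.63)]
scene clamp [([225.0, 205.9], 0.89)]
scene fixed_face [([238.3, 199.7], 0.94)]
scene pad_face [([269.3, 201.5], 0.51)]
scene handle_mid [([202.0, 171.0], 0.68)]
scene trigger_mid [([214.0, 167.9], 0.62)]
scene flux_mid [([236.8, 279.8], 0.89)]
scene lens []
scene carrier_grip trace [([440.7, 281.1, 486.9, 330.3], 0.96, 1132), ([349.6, 236.3, 403.5, 303.8], 0.94, 1826), ([425.8, 204.2, 471.0, 239.5], 0.72, 764), ([155.7, 146.0, 290.2, 233.2], 0.5, 5758)]
scene nest trace [([336.3, 236.1, 410.9, 318.0], 0.93, 1433)]
scene trigger trace [([200.0, 159.5, 216.5, 190.2], 0.67, 200)]
scene pad trace [([261.7, 193.3, 272.6, 213.2], 0.6, 112)]
scene jaw trace [([180.4, 192.2, 288.0, 219.8], 0.71, 595), ([263.6, 191.6, 271.8, 213.1], 0.3, 85)]
scene flux_mid trace [([225.2, 259.4, 252.5, 303.2], 0.55, 770)]
top nest [([273.8, 191.3], 0.56)]
top carrier_grip [([192.8, 186.1], 0.88), ([219.2, 287.8], 0.88), ([270.2, 186.1], 0.78)]
top clamp [([463.7, 217.6], 0.7)]
top fixed_face [([450.5, 217.1], 0.6)]
top pad_face [([412.4, 224.0], 0.51)]
top handle_mid [([503.8, 220.8], 0.96)]
top trigger_mid [([487.2, 226.7], 0.64)]
top flux_mid [([383.6, 121.2], 0.88)]
top lens [([499.4, 180.6], 0.65)]
top carrier_grip trace [([200.1, 259.1, 239.9, 317.2], 0.86, 1217), ([180.1, 161.5, 210.1, 220.6], 0.71, 1126), ([254.4, 152.7, 292.4, 228.2], 0.59, 1974)]
top nest trace [([249.1, 148.0, 301.8, 232.8], 0.89, 1536), ([390.7, 152.6, 534.1, 251.8], 0.53, 8125)]
top trigger trace [([482.5, 211.6, 494.4, 234.9], 0.48, 142)]
top pad trace [([409.2, 212.4, 412.1, 234.9], 0.55, 72)]
top jaw trace [([482.2, 205.3, 486.6, 234.3], 0.62, 157), ([390.7, 204.1, 518.4, 236.1], 0.57, 663)]
top flux_mid trace [([372.9, 111.9, 393.8, 138.2], 0.97, 423), ([391.1, 153.1, 535.2, 252.1], 0.57, 7903)]
```

Candidates for the carrier are the small ones at top (193,187) and (219,288), and the large one on the black nest at (270,186). In the scene view these are (448,216), (465,305) and (378,263). By the description I choose the one on the nest, which is the largest. Next I triangulate and take a close crop.

```bash
cat > h.py <<'E'
import numpy as np, cv2
from scipy.spatial.transform import Rotation as R
from station import *
META={}
def cam(n,im=None):
    im=im or get_image(n); f=200/np.tan(np.radians(im["vertical_fov"]/2))
    return dict(f=f,cx=im["cx"],cy=im["cy"],k=im["k1"],eye=np.array(im["eye"]),R=R.from_rotvec(im["attitude"]).as_matrix(),frame=im["frame"])
def ray(c,p):
    d=np.array([(p[0]-c["cx"])/c["f"],(p[1]-c["cy"])/c["f"]]);u=d.copy()
    for _ in range(20): u=d/(1+c["k"]*(u@u))
    v=c["R"]@np.array([u[0],u[1],1]);return v/np.linalg.norm(v)
def proj(c,P):
    P=np.atleast_2d(P);q=(P-c["eye"])@c["R"];u=q[:,:2]/q[:,2:];r2=(u**2).sum(1,keepdims=True)
    return u*(1+c["k"]*r2)*c["f"]+[c["cx"],c["cy"]]
def atz(c,p,z):
    v=ray(c,p);return c["eye"]+v*(z-c["eye"][2])/v[2]
def tri(c1,p1,c2,p2):
    a,b=ray(c1,p1),ray(c2,p2);A=np.stack([a,-b],1);s=np.linalg.lstsq(A,c2["eye"]-c1["eye"],rcond=None)[0]
    x=c1["eye"]+a*s[0];y=c2["eye"]+b*s[1];return (x+y)/2,np.linalg.norm(x-y)
E
python3 - <<'E'
from h import *
s,t=cam("scene"),cam("top")
np.set_printoptions(precision=1,suppress=True)
L=dict(nest=((373.9,277.7),(273.8,191.3)),grip=((378,263),(270.2,186.1)),clamp=((225,205.9),(463.7,217.6)),fixed=((238.3,199.7),(450.5,217.1)),pad=((269.3,201.5),(412.4,224)),handle=((202,171),(503.8,220.8)),trig=((214,167.9),(487.2,226.7)),flux=((236.8,279.8),(383.6,121.2)))
for k,(a,b) in L.items(): print(k,*tri(s,a,t,b))
f=t["frame"][:,:,::-1];g=s["frame"][:,:,::-1]
cv2.imwrite("pics/c1.png",cv2.resize(f[135:245,240:310],None,fx=5,fy=5,interpolation=cv2.INTER_CUBIC))
cv2.imwrite("pics/c2.png",cv2.resize(f[145:260,375:535],None,fx=5,fy=5,interpolation=cv2.INTER_CUBIC))
cv2.imwrite("pics/c3.png",cv2.resize(g[140:240,150:300],None,fx=5,fy=5,interpolation=cv2.INTER_CUBIC))
E
```

```text
nest [612.5 218.   -4.9] 6.699751529769923
grip [614.4 220.9  48.6] 3.0139824184481925
clamp [ 558.7 -197.8    3.6] 2.6926102652534487
fixed [ 554.1 -158.6   35.5] 8.902028684210553
pad [538.  -77.6  44.6] 5.223705772074157
handle [ 543.9 -258.1   86.5] 3.376719951482355
trig [ 532.  -223.8   97.1] 3.5001511629836863
flux [761.8 -19.2  48. ] 2.137634764882832
```

View pics/c1.png

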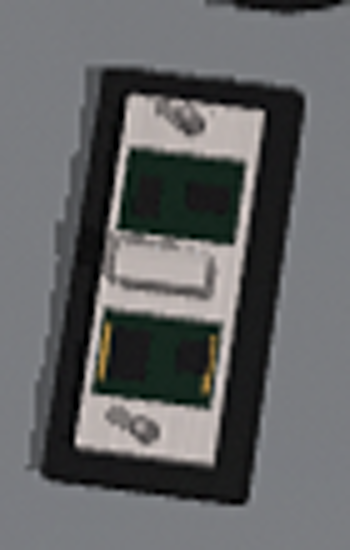

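View pics/c2.png

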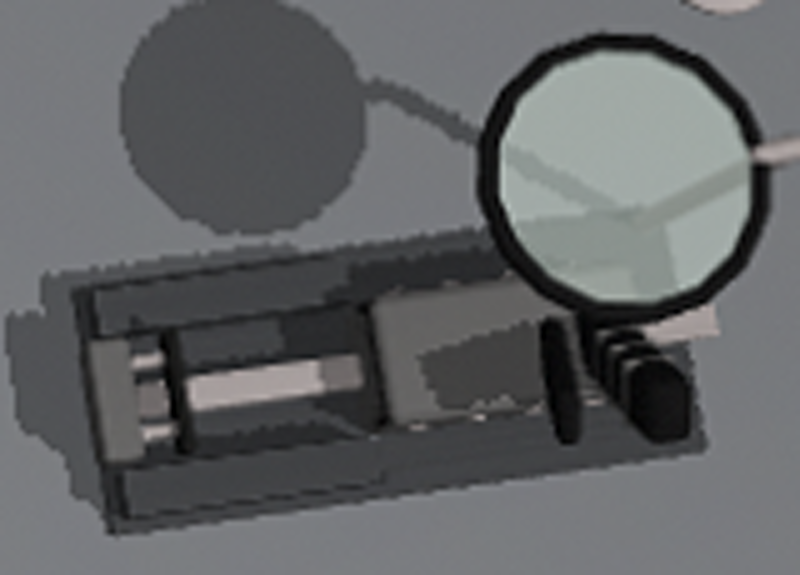

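View pics/c3.png

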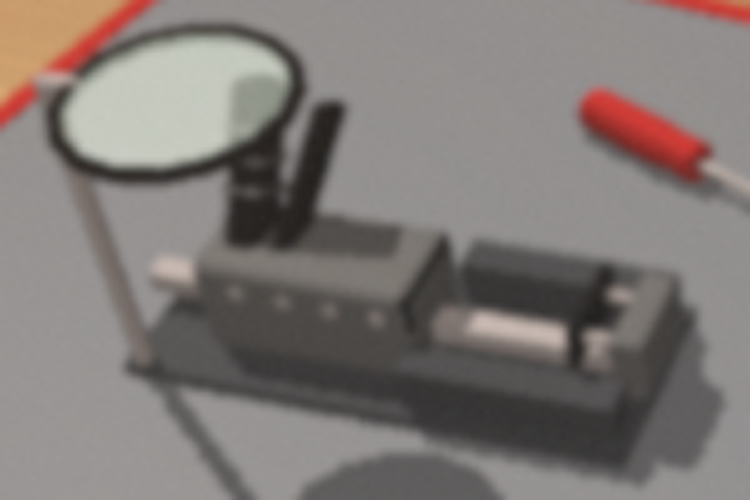

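```bash
cat > fit.py <<'E'
from h import *
from scipy.optimize import least_squares
np.set_printoptions(precision=2,suppress=True)
s,t=cam("scene"),cam("top")
def up(p,o): return ((np.array(p,float)+.5)/5-.5)+o
# carrier
P=[(125,93),(268,112),(215,468),(75,447)]
c=[atz(t,up(p,(240,135)),28)[:2] for p in P];c=np.array(c)
print("carrier corners",c.tolist(),"ctr",c.mean(0)); a=(c[0]+c[1]-c[2]-c[3])/2;b=(c[1]+c[2]-c[0]-c[3])/2
print("long",np.linalg.norm(a),"short",np.linalg.norm(b),"dir long deg",np.degrees(np.arctan2(a[1],a[0])),"short",np.degrees(np.arctan2(b[1],b[0])))
N=[(92,68),(305,92),(250,503),(40,478)]
c=np.array([atz(t,up(p,(240,135)),18)[:2] for p in N]);a=(c[0]+c[1]-c[2]-c[3])/2
print("nest ctr",c.mean(0),np.linalg.norm(a),np.degrees(np.arctan2(a[1],a[0])))
# grip block top z=60
# clamp
T=[((28,45,58),(370,300)),((-28,45,58),(385,425)),((49,155,34),(95,290)),((-49,155,34),(125,517)),((46,-30,176),(625,175))]
S=[((28,45,58),(405,262)),((-28,45,58),(447,238)),((28,-70,58),(200,258)),((46,-30,176),(175,102))]
def res(q,full=False):
    X,Y,th=q[:3];M=np.array([[np.cos(th),-np.sin(th),0],[np.sin(th),np.cos(th),0],[0,0,1]])
    o=[]
    for cm,A,of in((t,T,(375,145)),(s,S,(150,140))):
        for p,u in A: o.append(proj(cm,M@np.array(p,float)+[X,Y,0])[0]-up(u,of))
    return np.array(o) if full else np.ravel(o)
r=least_squares(res,[558,-198,0.1],loss="soft_l1");print(r.x,np.degrees(r.x[2]));print(res(r.x,True))
E
python3 fit.py
```

```text
carrier corners [[690.5774281976032, 240.41843722321227], [683.023642936229, 177.21226201379568], [526.4751685455562, 195.048671623587], [534.2823817809285, 255.72882096590388]] ctr [608.59 217.1 ]
long 157.29731277161844 short 62.4175089333003 dir long deg -6.048110209915523 short -97.06818256378197
nest ctr [608.2  217.95] 183.2214722223611 -5.229039954611526
[ 560.73 -201.51    0.15] 8.535416124330952
[[-0.52 -0.88]
 [ 0.82  0.62]
 [-0.26 -0.34]
 [ 0.5  -0.2 ]
 [ 0.22  0.8 ]
 [-0.11  8.36]
 [ 1.31 -1.84]
 [-2.31  1.16]
 [ 1.24 -0.28]]
```

```bash
sed -i 's/S=\[((28,45,58),(405,262)),/S=[/' fit.py; cat >> fit.py <<'E'
X,Y,th=r.x;M=np.array([[np.cos(th),-np.sin(th),0],[np.sin(th),np.cos(th),0],[0,0,1]])
def box(x0,x1,y0,y1,z0,z1):
    V=np.array([(x,y,z) for x in(x0,x1) for y in(y0,y1) for z in(z0,z1)],float)
    return [(V[i],V[j]) for i in range(8) for j in range(i) if (np.abs(V[i]-V[j])>1e-9).sum()==1]
segs=[(box(-28,28,-70,45,34,58),(0,255,255)),(box(29,49,45,155,10,34),(0,255,0)),(box(-49,-29,45,155,10,34),(0,255,0)),(box(-55,55,-105,160,0,0.01),(255,0,0))]
A=np.array([-.5,0,.866]);h=np.array([-25,-50,93.])
segs.append(([(h-A*50,h+A*35)],(255,0,255)))
segs.append(([(np.array([0,-31,50.]),np.array([0,-31,50])+80*(A*np.cos(.25)+np.array([0,1,0])*np.sin(.25)))],(0,128,255)))
segs.append(([tuple(np.array([46+56*np.cos(a+d),-30+56*np.sin(a+d),176]) for d in(0,.2)) for a in np.arange(0,6.28,.2)],(0,0,255)))
cs=np.radians(-5.8);Mc=np.array([[np.cos(cs),-np.sin(cs),0],[np.sin(cs),np.cos(cs),0],[0,0,1]])
for cm,n,o,w,h_ in((t,"t",(375,145),160,115),(s,"s",(150,140),150,100)):
    im=cv2.resize(cm["frame"][o[1]:o[1]+h_,o[0]:o[0]+w,::-1],None,fx=5,fy=5,interpolation=cv2.INTER_CUBIC)
    for sg,col in segs:
        for a,b in sg:
            p=(proj(cm,[M@a+[X,Y,0],M@b+[X,Y,0]])-o+.5)*5-.5
            cv2.line(im,*[tuple(int(v) for v in np.round(q)) for q in p],col,1)
    cv2.imwrite(f"pics/ov_{n}.png",im)
ims=[]
for cm,o,w,h_ in((t,(240,135),75,110),(s,(330,225),90,100)):
    im=cv2.resize(cm["frame"][o[1]:o[1]+h_,o[0]:o[0]+w,::-1],None,fx=5,fy=5,interpolation=cv2.INTER_CUBIC)
    for sg,col in((box(-93,93,-45,45,0,18),(255,0,0)),(box(-78,78,-30,30,18,28),(0,0,255)),(box(-8,8,-20,20,28,60),(0,255,0))):
        for a,b in sg:
            p=(proj(cm,[Mc@a+[608.5,217.3,0],Mc@b+[608.5,217.3,0]])-o+.5)*5-.5
            cv2.line(im,*[tuple(int(v) for v in np.round(q)) for q in p],col,1)
    ims.append(im[:500])
cv2.imwrite("pics/ov_c.png",cv2.resize(np.hstack(ims),None,fx=.95,fy=.95))
E
python3 fit.py
```

```text
carrier corners [[690.5774281976032, 240.41843722321227], [683.023642936229, 177.21226201379568], [526.4751685455562, 195.048671623587], [534.2823817809285, 255.72882096590388]] ctr [608.59 217.1 ]
long 157.29731277161844 short 62.4175089333003 dir long deg -6.048110209915523 short -97.06818256378197
nest ctr [608.2  217.95] 183.2214722223611 -5.229039954611526
[ 561.11 -201.45    0.15] 8.587224208433337
[[-0.56 -1.04]
 [ 0.81  0.45]
 [-0.3  -0.45]
 [ 0.5  -0.31]
 [ 0.16  0.58]
 [ 1.24 -1.75]
 [-2.39  1.28]
 [ 1.17 -0.16]]
```

View pics/ov_t.png

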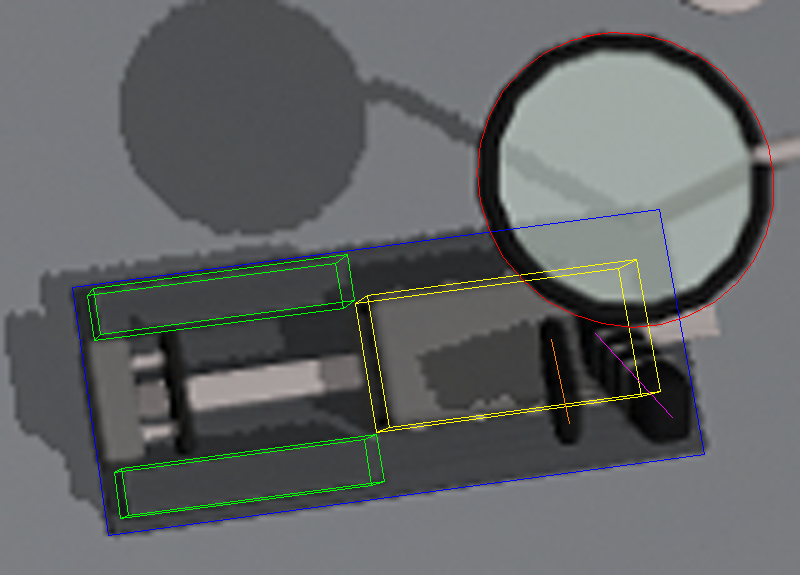

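View pics/ov_s.png

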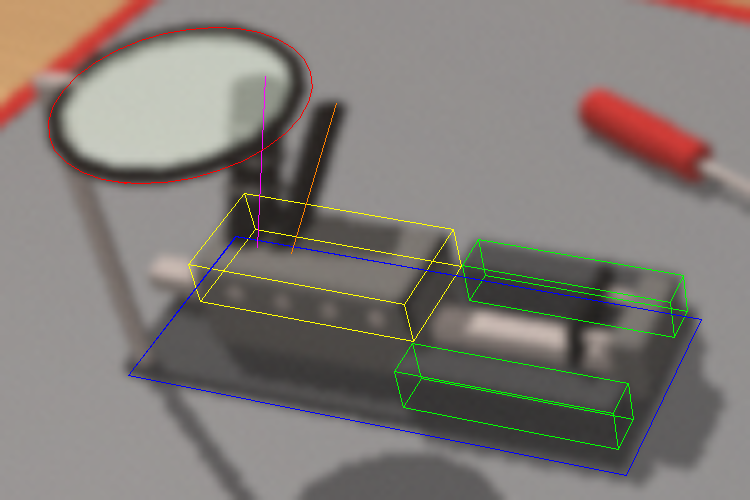

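View pics/ov_c.png

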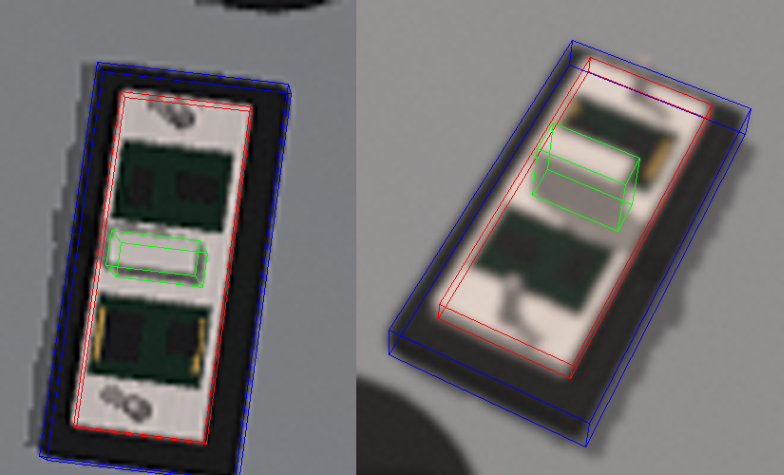

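```bash
python3 - <<'E'
from h import *
np.set_printoptions(precision=3,suppress=True)
s,t=cam("scene"),cam("top");st=get_state()
T=R.from_rotvec(st["tool_rot"]).as_matrix();print(T)
print(proj(s,[176,651,233]),proj(t,[176,651,233]))
d=np.array([614,217,120])-st["tool_pos"];print("to above carrier, tool cm",T.T@d/10)
yaw=np.degrees(np.arctan2(T[1,1],T[0,1]));print("tool y yaw",yaw)
# lens centre check
for l in ("lens",):
    for c in("scene","top"): print(c,[(d["centre"],d["conf"]) for d in landmark_of(c,l)])
print(atz(t,(499.4,180.6),176),"pred lens",561.1+46*.9888+30*.1493,-201.5+46*.1493-30*.9888)
E
```

```text
[[-0.965  0.261  0.   ]
 [ 0.261  0.965  0.   ]
 [ 0.     0.    -1.   ]]
[[631.894 123.251]] [[  1.501 413.577]]
to above carrier, tool cm [-53.623 -30.544  11.353]
tool y yaw 74.88451550036855
scene [([185.2, 160.8], 0.77)]
top [([499.7, 181.8], 0.69)]
[ 610.267 -223.538  176.   ] pred lens 611.0638 -224.2962
```

Emit:
apply_moves:
  deltas:
    - [[-2.7,-1.5,0],0,0]
    - [[-2.7,-1.5,0],0,0]
    - [[-2.7,-1.5,0],0,0]
    - [[-2.7,-1.5,0],0,0]
    - [[-2.7,-1.5,0],0,0]
    - [[-2.7,-1.5,0],0,0]
    - [[-2.7,-1.5,0],0,0]
    - [[-2.7,-1.5,0],0,0]
    - [[-2.7,-1.5,0],0,0]
    - [[-2.7,-1.5,0],0,0]

```text
t: 2.93
tool_pos: [398.5, 435.3, 233.8]
tool_rot: [0.413, 3.114, 0.001]
force: [0.2, 0.4, 0.2]
finger_gap: 0.506
```

Emit:
apply_moves:
  deltas:
    - [[-2.7,-1.5,0],0,0]
    - [[-2.7,-1.5,0],0,0]
    - [[-2.7,-1.5,0],0,0]
    - [[-2.7,-1.5,0],0,0]
    - [[-2.7,-1.5,0],0,0]
    - [[-2.7,-1.5,0],0,0]
    - [[-2.7,-1.5,0],0,0]
    - [[-2.7,-1.5,0],0,0]
    - [[-2.7,-1.5,0],0,0]
    - [[-1.0,-0.5,0],0,0]

```text
t: 3.77
tool_pos: [608.7, 230.0, 233.7]
tool_rot: [0.423, 3.11, -0.004]
force: [0.4, -1.0, 0.5]
finger_gap: 0.499
```

Emit:
apply_moves:
  deltas:
    - [[0,0,0],6.8,0]
    - [[0,0,0],6.8,0]
    - [[0,0,0],6.8,0]
    - [[0,0,0],6.8,0]
    - [[0,0,0],6.8,0]
    - [[0,0,0],6.8,0]
    - [[0,0,0],6.8,0]
    - [[0,0,0],6.8,0]
    - [[0,0,0],6.8,0]
    - [[0,0,0],6.8,0]

```text
t: 4.6
tool_pos: [604.8, 236.2, 233.5]
tool_rot: [-2.089, -2.345, -0.0]
force: [0.1, -0.3, 1.0]
finger_gap: 0.499
```

Emit:
apply_moves:
  deltas:
    - [[0,0,0],6.4,0]
    - [[0,0,0],6.4,0]
    - [[0,0,0],0,0]
    - [[0,0,0],0,0]

```text
t: 4.93
tool_pos: [604.9, 236.1, 233.5]
tool_rot: [-2.329, -2.108, 0.0]
force: [-1.2, 0.3, 0.6]
finger_gap: 0.499
```

```bash
cat >> h.py <<'E'
CX,CY,CTH=561.1,-201.5,np.radians(8.59)
def clamp2w(p):
    p=np.array(p,float);c,s_=np.cos(CTH),np.sin(CTH);return np.array([CX+c*p[0]-s_*p[1],CY+s_*p[0]+c*p[1],p[2]])
def w2clamp(p):
    c,s_=np.cos(CTH),np.sin(CTH);d=np.array(p)-[CX,CY,0];return np.array([c*d[0]+s_*d[1],-s_*d[0]+c*d[1],d[2]])
def go(target,yaw=None):
    st=get_state();T=R.from_rotvec(st["tool_rot"]).as_matrix();y=np.degrees(np.arctan2(T[1,1],T[0,1]))
    print("t %.2f"%st["t"],"pos",st["tool_pos"].round(1),"yaw %.2f"%y,"gap %.3f"%st["finger_gap"],"F",st["force"].round(1),"q",st["joint_positions"].round(2))
    print("clamp pos",w2clamp(st["tool_pos"]).round(1))
    if target is not None: print("delta tool cm",(T.T@(np.array(target)-st["tool_pos"])/10).round(2))
    if yaw is not None: print("roll",round(y-yaw,2))
E
python3 - <<'E'
from h import *
go([608.5,217.3,45],-6)
E
```

```text
t 4.93 pos [604.9 236.1 233.5] yaw -5.70 gap 0.499 F [-1.2  0.3  0.6] q [-0.75  0.45  0.45  1.62 -0.21  1.12 -0.35]
clamp pos [108.6 426.2 233.5]
delta tool cm [-1.84  0.55 18.85]
roll 0.3
```

Emit:
apply_moves:
  deltas:
    - [[-1.84,0.55,2.5],0.3,0]
    - [[0,0,3.5],0,0]
    - [[0,0,3.5],0,0]
    - [[0,0,3.5],0,0]
    - [[0,0,2.5],0,0]
    - [[0,0,0],0,0]
    - [[0,0,0],0,0]

```text
t: 5.52
tool_pos: [608.2, 216.4, 77.7]
tool_rot: [-2.336, -2.099, 0.004]
force: [-0.4, 0.1, 0.4]
finger_gap: 0.502
```

```bash
python3 - <<'E'
from h import *
go([608.5,217.3,45],-6)
t=cam("top");s=cam("scene")
a=cv2.resize(t["frame"][120:250,200:330,::-1],None,fx=3,fy=3,interpolation=2);b=cv2.resize(s["frame"][210:340,310:440,::-1],None,fx=3,fy=3,interpolation=2)
cv2.imwrite("pics/g1.png",np.hstack([a,b]))
E
```

```text
t 5.52 pos [608.2 216.4  77.7] yaw -6.12 gap 0.502 F [-0.4  0.1  0.4] q [-0.68  0.61  0.39  1.76 -0.3   0.83 -0.26]
clamp pos [108.9 406.2  77.7]
delta tool cm [0.09 0.03 3.27]
roll -0.12
```

View pics/g1.png

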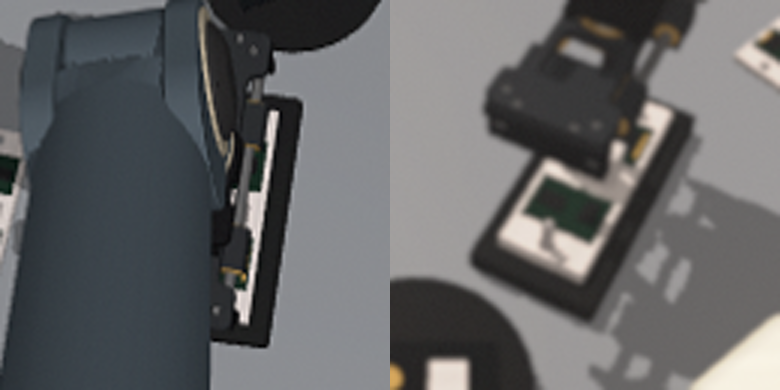

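The top view hides the block under the wrist. The scene view shows the gripper aligned over the block at about (605,140) in the crop. I descend and close.

Emit:
apply_moves:
  deltas:
    - [[0.09,0.03,1.6],0,0]
    - [[0,0,1.6],0,0]
    - [[0,0,0],0,0]
    - [[0,0,0],0,1]
    - [[0,0,0],0,1]
    - [[0,0,0],0,1]
    - [[0,0,0],0,1]
    - [[0,0,0],0,1]
    - [[0,0,0],0,1]
    - [[0,0,0],0,1]

```text
t: 6.45
tool_pos: [609.6, 217.5, 47.3]
tool_rot: [-2.339, -2.098, -0.001]
force: [-1.3, 0.3, 4.8]
finger_gap: 0.179
```

```bash
python3 - <<'E'
from h import *
go([608.5,217.3,150],-6)
E
```

```text
t 6.45 pos [609.6 217.5  47.3] yaw -6.22 gap 0.179 F [-1.3  0.3  4.8] q [-0.67  0.65  0.37  1.77 -0.32  0.78 -0.25]
clamp pos [110.5 407.1  47.3]
delta tool cm [ -0.03  -0.1  -10.27]
roll -0.22
```

Emit:
apply_moves:
  deltas:
    - [[0,0,-0.5],0,1]
    - [[0,0,-1.0],0,1]
    - [[0,0,-1.0],0,1]
    - [[0,0,-1.5],0,1]
    - [[0,0,-1.5],0,1]
    - [[0,0,-2.0],0,1]
    - [[0,0,-2.0],0,1]
    - [[0,0,-2.0],0,1]
    - [[0,0,0],0,1]
    - [[0,0,0],0,1]

```text
t: 7.28
tool_pos: [609.5, 217.3, 162.7]
tool_rot: [2.338, 2.097, 0.003]
force: [0.7, -0.6, -4.2]
finger_gap: 0.182
```

```bash
python3 - <<'E'
from h import *
s=cam("scene");t=cam("top")
tgt=clamp2w([0,80,162]);print(tgt)
go(tgt,8.59)
cv2.imwrite("pics/l1.png",cv2.resize(s["frame"][140:360,150:470,::-1],None,fx=2.4,fy=2.4,interpolation=2))
E
```

```text
[ 549.15097835 -122.39740281  162.        ]
t 7.38 pos [607.9 217.1 160.2] yaw -6.21 gap 0.182 F [-0.5  0.6 -4. ] q [-0.71  0.51  0.43  1.7  -0.25  0.98 -0.3 ]
clamp pos [108.8 406.9 160.2]
delta tool cm [-34.38  -2.17  -0.13]
roll -14.8
```

View pics/l1.png

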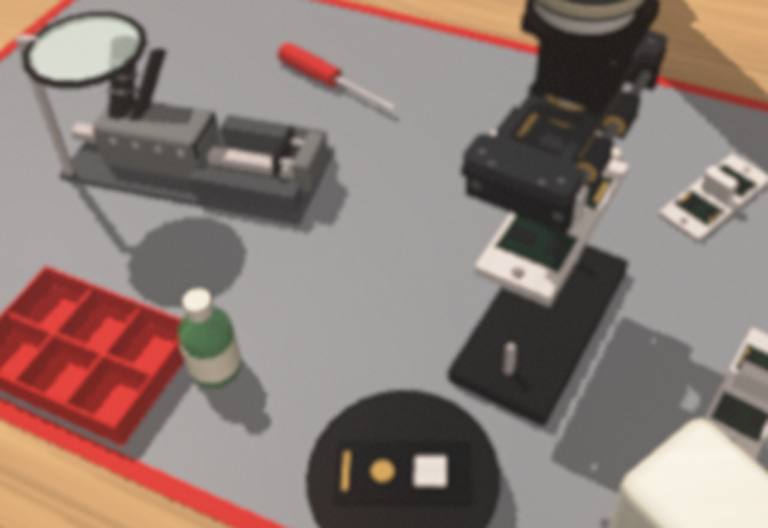

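Emit:
apply_moves:
  deltas:
    - [[0,0,0],-5,1]
    - [[0,0,0],-5,1]
    - [[0,0,0],-4.8,1]
    - [[-2,0,0],0,1]
    - [[-2.5,0,0],0,1]
    - [[-2.5,0,0],0,1]
    - [[-2.5,0,0],0,1]
    - [[-2.5,0,0],0,1]
    - [[-2.5,0,0],0,1]
    - [[0,0,0],0,1]

```text
t: 8.22
tool_pos: [630.4, 65.5, 160.0]
tool_rot: [2.058, 2.371, -0.01]
force: [0.2, -0.8, -3.7]
finger_gap: 0.18
```

```bash
python3 - <<'E'
from h import *
go(clamp2w([0,80,162]),8.59)
E
```

```text
t 8.22 pos [630.4  65.5 160. ] yaw 8.07 gap 0.180 F [ 0.2 -0.8 -3.7] q [-0.46  0.49  0.39  1.73 -0.21  0.97  0.16]
clamp pos [108.4 253.6 160. ]
delta tool cm [-17.46 -10.68  -0.07]
roll -0.52
```

Emit:
apply_moves:
  deltas:
    - [[-2,-1.4,0],-0.5,1]
    - [[-2.2,-1.4,0],0,1]
    - [[-2.2,-1.4,0],0,1]
    - [[-2.2,-1.4,0],0,1]
    - [[-2.2,-1.4,0],0,1]
    - [[-2.2,-1.4,0],0,1]
    - [[-2.2,-1.4,0],0,1]
    - [[-2.2,-0.9,0],0,1]
    - [[0,0,0],0,1]
    - [[0,0,0],0,1]

```text
t: 9.05
tool_pos: [551.0, -116.3, 160.3]
tool_rot: [-2.042, -2.385, 0.003]
force: [-0.1, 1.2, -3.3]
finger_gap: 0.18
```

```bash
python3 - <<'E'
from h import *
go(clamp2w([0,80,162]),8.59)
s=cam("scene");t=cam("top")
a=cv2.resize(s["frame"][110:260,130:330,::-1],None,fx=3.9,fy=3.9,interpolation=2)
cv2.imwrite("pics/m1.png",a)
cv2.imwrite("pics/m1t.png",cv2.resize(t["frame"][120:260,360:540,::-1],None,fx=4,fy=4,interpolation=2))
E
```

```text
t 9.05 pos [ 551.  -116.3  160.3] yaw 8.86 gap 0.180 F [-0.1  1.2 -3.3] q [-0.21  0.38  0.43  1.9  -0.2   0.9   0.48]
clamp pos [  2.7  85.7 160.3]
delta tool cm [-0.57 -0.27 -0.17]
roll 0.27
```

View pics/m1.png

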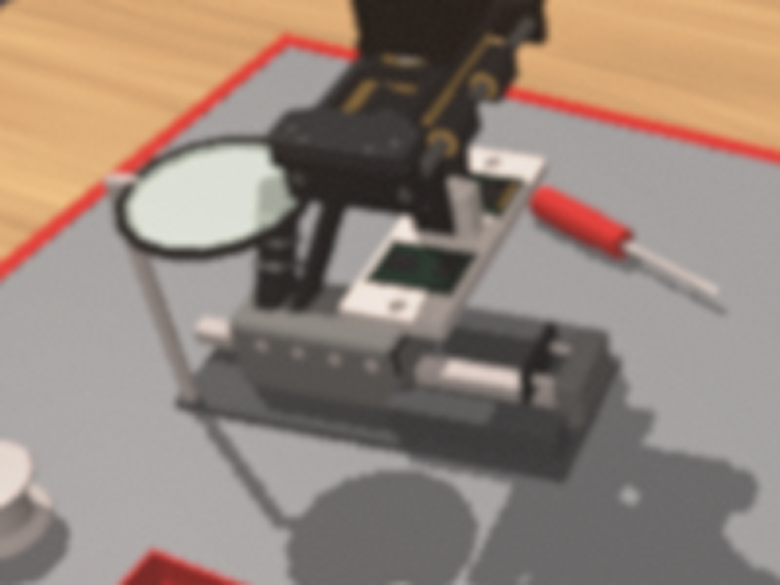

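View pics/m1t.png

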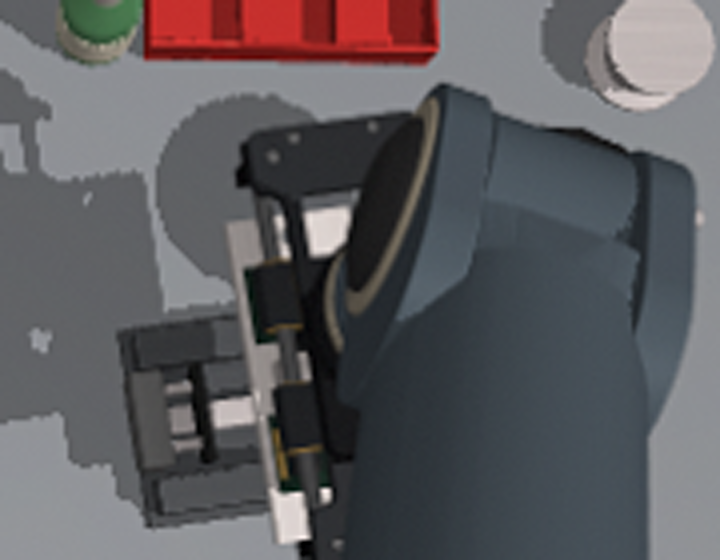

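```bash
cat > ovc.py <<'E'
from h import *
import sys
def box(x0,x1,y0,y1,z0,z1):
    V=np.array([(x,y,z) for x in(x0,x1) for y in(y0,y1) for z in(z0,z1)],float)
    return [(V[i],V[j]) for i in range(8) for j in range(i) if (np.abs(V[i]-V[j])>1e-9).sum()==1]
def draw(cm,o,w,h_,k,M,T,boxes,fn):
    im=cv2.resize(cm["frame"][o[1]:o[1]+h_,o[0]:o[0]+w,::-1],None,fx=k,fy=k,interpolation=cv2.INTER_CUBIC)
    for sg,col in boxes:
        for a,b in sg:
            p=(proj(cm,[M@a+T,M@b+T])-o+.5)*k-.5
            cv2.line(im,*[tuple(int(v) for v in np.round(q)) for q in p],col,1)
    cv2.imwrite(fn,im)
def Rz(d):
    a=np.radians(d);return np.array([[np.cos(a),-np.sin(a),0],[np.sin(a),np.cos(a),0],[0,0,1]])
E
python3 - <<'E'
from ovc import *
st=get_state();p=st["tool_pos"];print(p)
B=[(box(-78,78,-30,30,0,10),(0,0,255)),(box(-8,8,-20,20,10,42),(0,255,0))]
T=np.array([p[0],p[1],p[2]-28.5])
draw(cam("top"),(400,150),100,120,6,Rz(8.6),T,B,"pics/oc_t.png")
draw(cam("scene"),(200,130),90,80,7,Rz(8.6),T,B,"pics/oc_s.png")
E
```

```text
[ 552.13275896 -113.58889495  160.47947456]
```

View pics/oc_t.png

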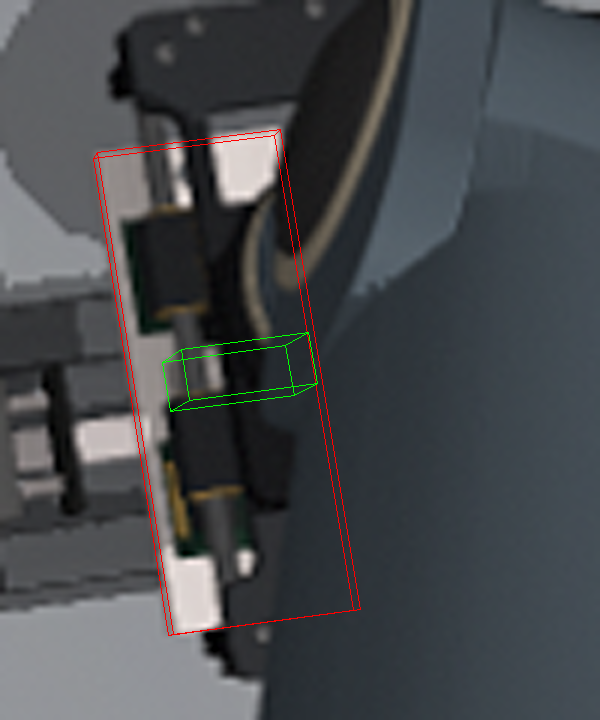

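View pics/oc_s.png

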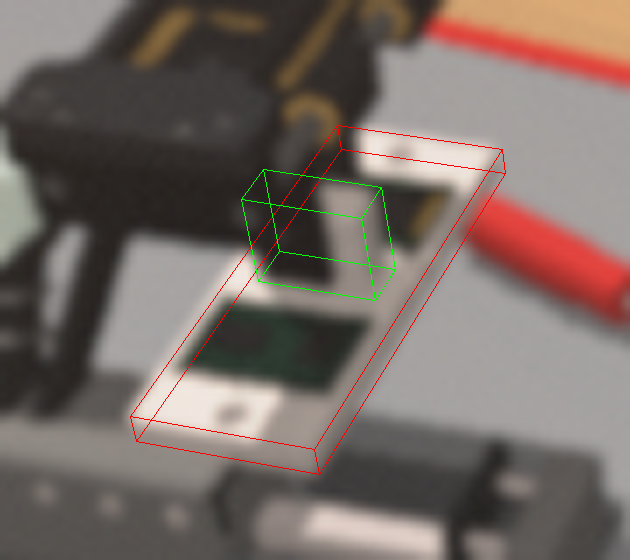

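```bash
cat >> h.py <<'E'
def avg(n=6):
    P=[]
    for i in range(n):
        get_image("top");P.append(get_state()["tool_pos"])
    P=np.array(P);print("avg",P.mean(0).round(2),"sd",P.std(0).round(2));return P.mean(0)
def rel(target,p):
    T=R.from_rotvec(get_state()["tool_rot"]).as_matrix()
    return (T.T@(np.array(target)-p)/10).round(2)
E
python3 - <<'E'
from h import *
p=avg();print(w2clamp(p),rel(clamp2w([0,80,160]),p));go(None,8.59)
E
```

```text
avg [ 552.66 -113.71  161.25] sd [0.02 0.36 0.17]
[  4.76706068  88.06103602 161.25169624] [-0.8  -0.48  0.13]
t 9.55 pos [ 552.6 -114.2  161.5] yaw 9.13 gap 0.184 F [ 0.3  0.8 -4.2] q [-0.21  0.38  0.43  1.9  -0.2   0.9   0.48]
clamp pos [  4.7  87.6 161.5]
roll 0.54
```

Emit:
apply_moves:
  deltas:
    - [[-0.7,-0.45,0],0.4,1]
    - [[0,0,2],0,1]
    - [[0,0,2],0,1]
    - [[0,0,1.5],0,1]
    - [[0,0,0],0,1]
    - [[0,0,0],0,1]

```text
t: 10.05
tool_pos: [548.5, -122.8, 106.1]
tool_rot: [-2.047, -2.382, 0.002]
force: [0.4, 0.2, -3.1]
finger_gap: 0.181
```

```bash
python3 - <<'E'
from ovc import *
p=avg(5);print(w2clamp(p),rel(clamp2w([0,80.5,62]),p));go(None,8.59)
B=[(box(-78,78,-30,30,0,10),(0,0,255)),(box(-8,8,-20,20,10,42),(0,255,0))]
T=np.array([p[0],p[1],p[2]-28.5])
draw(cam("top"),(380,150),100,115,6,Rz(8.6),T,B,"pics/od_t.png")
draw(cam("scene"),(190,140),110,85,7,Rz(8.6),T,B,"pics/od_s.png")
E
```

```text
avg [ 549.92 -122.77  107.57] sd [0.23 0.14 0.27]
[  0.70036329  79.51708173 107.57000536] [ 0.1  -0.08  4.56]
t 10.30 pos [ 550.  -122.5  107.7] yaw 8.68 gap 0.181 F [-0.5  0.2 -4. ] q [-0.17  0.45  0.41  1.94 -0.25  0.79  0.53]
clamp pos [  0.8  79.7 107.7]
roll 0.09
```

View pics/od_t.png

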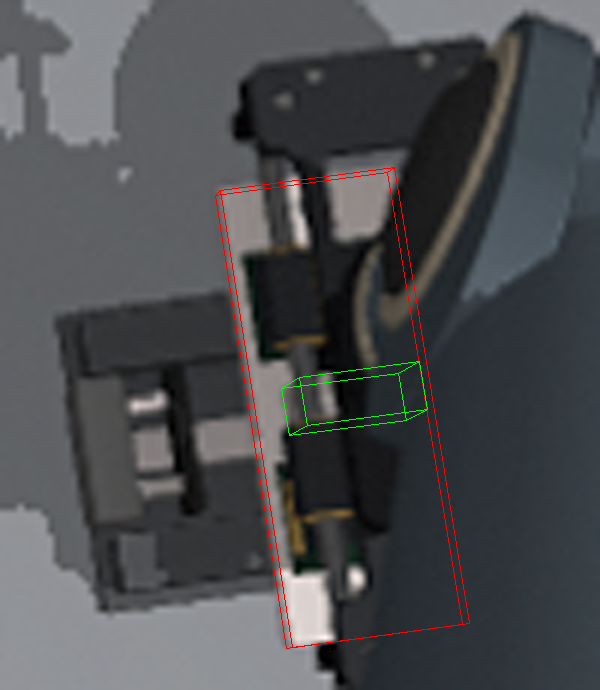

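View pics/od_s.png

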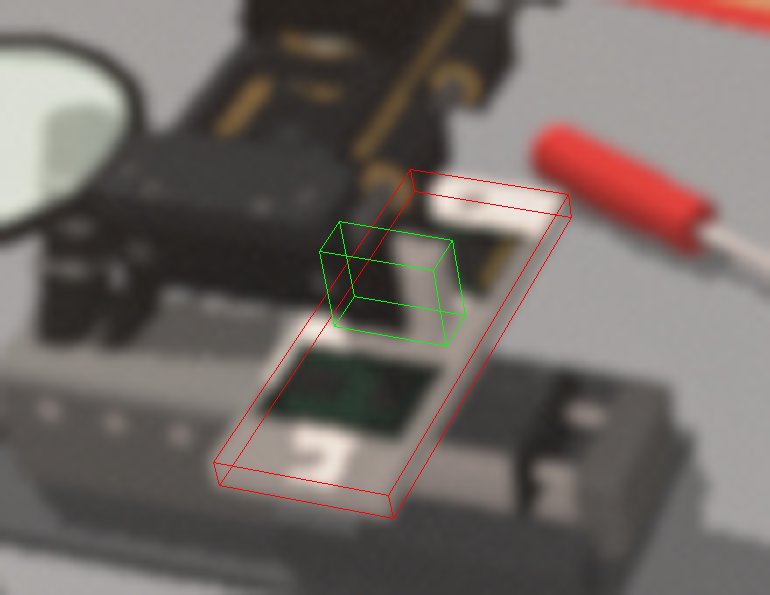

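Emit:
apply_moves:
  deltas:
    - [[0.1,-0.08,1.5],0,1]
    - [[0,0,1.0],0,1]
    - [[0,0,0.8],0,1]
    - [[0,0,0.5],0,1]
    - [[0,0,0.3],0,1]
    - [[0,0,0],0,1]
    - [[0,0,0],0,1]

```text
t: 10.98
tool_pos: [548.4, -121.6, 65.5]
tool_rot: [2.047, 2.383, 0.0]
force: [-0.4, 0.3, -4.1]
finger_gap: 0.182
```

Emit:
apply_moves:
  deltas:
    - [[0,0,0.2],0,1]
    - [[0,0,0.2],0,1]
    - [[0,0,0],0,1]

```text
t: 11.23
tool_pos: [548.9, -121.6, 63.3]
tool_rot: [2.047, 2.383, 0.002]
force: [-2.6, 0.7, 7.4]
finger_gap: 0.179
```

Emit:
apply_moves:
  deltas:
    - [[0,0,0.1],0,1]
    - [[0,0,0.1],0,1]
    - [[0,0,0],0,1]

```text
t: 11.48
tool_pos: [548.9, -121.6, 63.2]
tool_rot: [-2.047, -2.383, -0.004]
force: [-7.8, 3.1, 22.4]
finger_gap: 0.181
```

Emit:
apply_moves:
  deltas:
    - [[0,0,-0.2],0,1]
    - [[0,0,0],0,1]
    - [[0,0,0],0,0]
    - [[0,0,0],0,0]
    - [[0,0,0],0,0]
    - [[0,0,0],0,0]
    - [[0,0,-1],0,0]
    - [[0,0,-3],0,0]
    - [[0,0,-4],0,0]
    - [[0,0,-4],0,0]

```text
t: 12.32
tool_pos: [547.4, -121.5, 182.7]
tool_rot: [-2.046, -2.382, 0.003]
force: [1.5, 0.1, 0.1]
finger_gap: 0.495
```

```bash
python3 - <<'E'
from ovc import *
go(clamp2w([0,80.5,62]))
T=clamp2w([0,80,34])
B=[(box(-78,78,-30,30,0,10),(0,0,255)),(box(-8,8,-20,20,10,42),(0,255,0))]
draw(cam("top"),(375,145),160,115,4.9,Rz(8.6),T,B,"pics/oe_t.png")
draw(cam("scene"),(150,140),150,100,5,Rz(8.6),T,B,"pics/oe_s.png")
E
```

```text
t 12.32 pos [ 547.4 -121.5  182.7] yaw 8.66 gap 0.495 F [1.5 0.1 0.1] q [-0.21  0.35  0.45  1.88 -0.19  0.95  0.48]
clamp pos [ -1.6  81.1 182.7]
delta tool cm [-0.07  0.19 12.07]
```

View pics/oe_t.png

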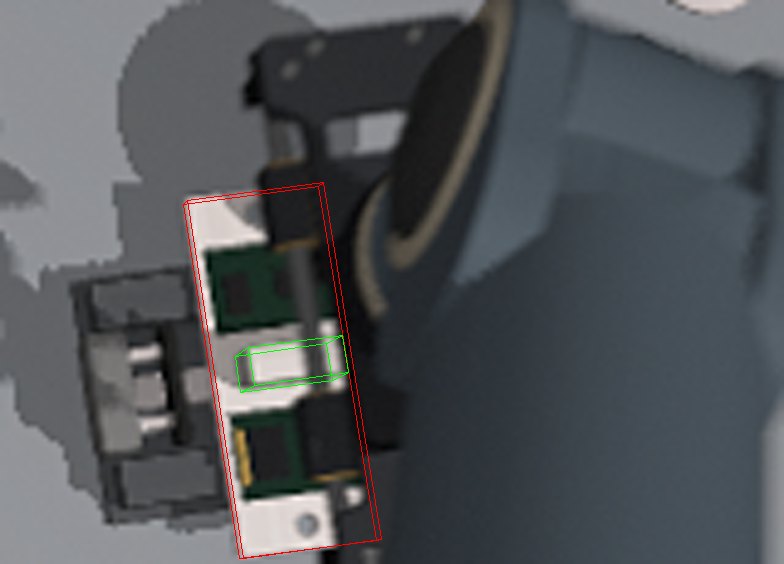

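View pics/oe_s.png

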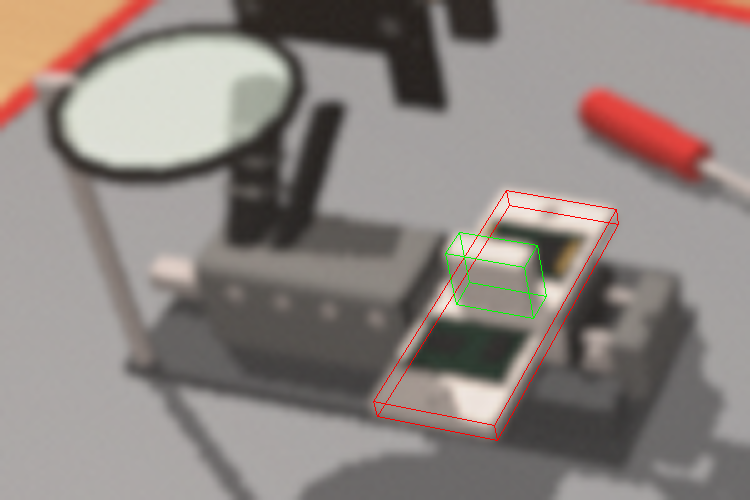

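The carrier is released and lies flat on the rails at clamp y ≈ 80, matching the overlay in both views. The moves allow no tilt, so I'll take the trigger and handle tips with a vertical tool from the robot side. The body stays clear of the lens at clamp x ≈ -53. Turning the tool now, high up.

Emit:
apply_moves:
  deltas:
    - [[0,0,-3.5],-6.5,-1]
    - [[0,0,0],-7,-1]
    - [[0,0,0],-7,-1]
    - [[0,0,0],-7,-1]
    - [[0,0,0],-7,-1]
    - [[0,0,0],-7,-1]
    - [[0,0,0],-7,-1]
    - [[0,0,0],-7,-1]
    - [[0,0,0],-7,-1]
    - [[0,0,0],-7,-1]

```text
t: 13.25
tool_pos: [547.9, -121.5, 216.3]
tool_rot: [-0.314, -3.125, -0.0]
force: [0.6, 1.5, 0.4]
finger_gap: 0.998
```

Emit:
apply_moves:
  deltas:
    - [[0,0,0],-7,-1]
    - [[0,0,0],-7,-1]
    - [[0,0,0],-6.5,-1]
    - [[0,0,0],0,-1]
    - [[0,0,0],0,-1]

```text
t: 13.67
tool_pos: [548.0, -121.6, 216.4]
tool_rot: [0.233, -3.133, -0.0]
force: [0.5, 0.2, 0.3]
finger_gap: 1.0
```

```bash
python3 - <<'E'
from h import *
p=avg(4);print(rel(clamp2w([-53,-40,190]),p));go(None,98.59)
t=cam("top");s=cam("scene")
cv2.imwrite("pics/n1.png",cv2.resize(t["frame"][100:300,340:560,::-1],None,fx=3,fy=3,interpolation=2))
for l in("lens","trigger_mid","handle_mid","pad_face"):
  for c in("scene","top"): print(c,l,[(np.round(d["centre"],1).tolist(),round(d["conf"],2)) for d in landmark_of(c,l)])
E
```

```text
avg [ 548.1  -121.47  216.43] sd [0.06 0.06 0.03]
[  5.21 -12.11   2.64]
t 13.87 pos [ 548.2 -121.4  216.5] yaw 98.61 gap 0.996 F [-0.   0.3  0.8] q [ 0.01  0.3   0.16  1.84 -0.06  1.01  1.92]
clamp pos [ -0.8  81.1 216.5]
roll 0.02
scene lens [([186.5, 160.9], 0.8), ([376.8, 277.7], 0.44)]
top lens []
scene trigger_mid [([212.0, 169.5], 0.74)]
top trigger_mid []
scene handle_mid [([201.1, 171.8], 0.83)]
top handle_mid []
scene pad_face [([266.6, 202.9], 0.42)]
top pad_face []
```

View pics/n1.png

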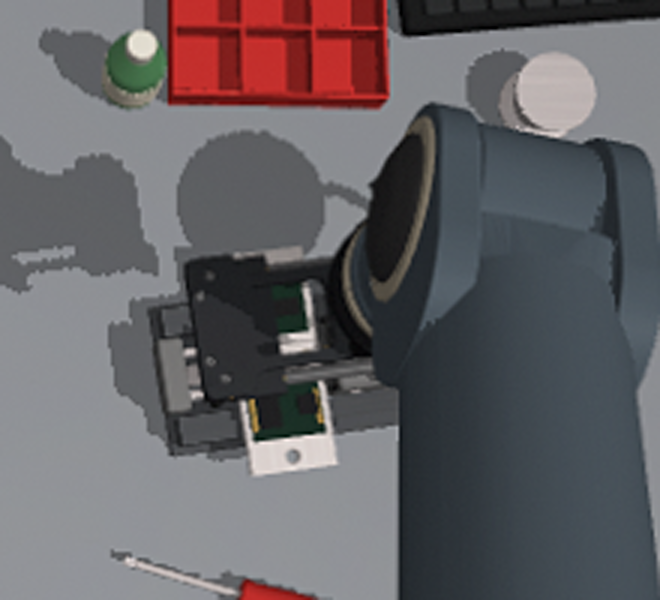

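Emit:
apply_moves:
  deltas:
    - [[2.6,-2,0],0,-1]
    - [[2.6,-2,0],0,-1]
    - [[0,-2,0],0,-1]
    - [[0,-2,0],0,-1]
    - [[0,-2,0],0,-1]
    - [[0,-2,0],0,-1]
    - [[0,0,0],0,-1]
    - [[0,0,0],0,-1]
    - [[0,0,0],0,-1]

```text
t: 15.12
tool_pos: [514.9, -247.1, 216.3]
tool_rot: [0.239, -3.132, -0.001]
force: [0.6, 0.7, -0.2]
finger_gap: 0.998
```

```bash
python3 - <<'E'
from h import *
p=avg(4);print(rel(clamp2w([-53,-40,150]),p));go(None,98.59)
s=cam("scene")
cv2.imwrite("pics/n2.png",cv2.resize(s["frame"][90:240,130:300,::-1],None,fx=4,fy=4,interpolation=2))
E
```

```text
avg [ 515.06 -246.64  216.41] sd [0.03 0.09 0.06]
[ 0.07 -0.23  6.64]
t 15.32 pos [ 515.1 -246.8  216.5] yaw 98.78 gap 1.001 F [-0.2 -0.4  0.3] q [ 0.2   0.32  0.22  1.82 -0.08  1.02  2.17]
clamp pos [-52.3 -37.9 216.5]
roll 0.19
```

View pics/n2.png

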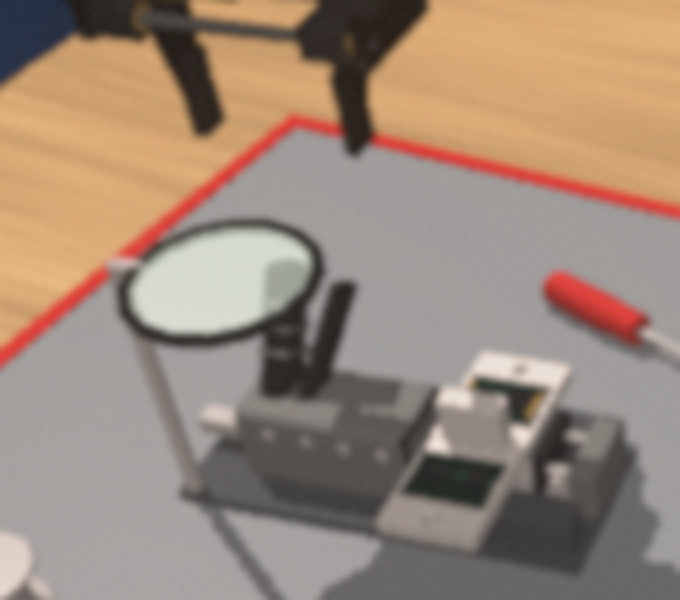

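Emit:
apply_moves:
  deltas:
    - [[0.1,-0.3,2.2],0,-1]
    - [[0,0,2.2],0,-1]
    - [[0,0,2.2],0,-1]
    - [[0,0,0],0,-1]
    - [[0,0,0],0,-1]

```text
t: 15.78
tool_pos: [513.9, -250.4, 149.9]
tool_rot: [0.239, -3.13, -0.002]
force: [-0.1, 0.1, 0.8]
finger_gap: 1.0
```

```bash
python3 - <<'E'
from ovc import *
p=avg(4);print(rel(clamp2w([-53,-41,96]),p));go(None,98.59)
q=w2clamp(p)
s=cam("scene");t=cam("top")
# fingers: pads at tool y +-43.5..58.5 , x +-9.5, z tip
tip=p[2]-11
F=[(box(q[0]-9.5,q[0]+9.5,q[1]+43.5,q[1]+58.5,tip,tip+40),(0,255,0)),(box(q[0]-9.5,q[0]+9.5,q[1]-58.5,q[1]-43.5,tip,tip+40),(0,255,0)),(box(q[0]-37.5,q[0]+37.5,q[1]-95,q[1]+95,p[2]+59,p[2]+100),(255,0,0))]
T0=np.array([CX,CY,0])
draw(s,(140,90),120,140,5,Rz(8.59),T0,F,"pics/n3.png")
cv2.imwrite("pics/n3t.png",cv2.resize(t["frame"][130:270,400:560,::-1],None,fx=4,fy=4,interpolation=2))
E
```

```text
avg [ 515.29 -251.2   151.79] sd [0.25 0.18 0.39]
[0.04 0.14 5.58]
t 15.98 pos [ 515.5 -251.4  152.1] yaw 98.70 gap 1.000 F [0.2 0.3 0.5] q [ 0.22  0.39  0.21  1.88 -0.1   0.88  2.2 ]
clamp pos [-52.6 -42.5 152.1]
roll 0.11
```

View pics/n3.png

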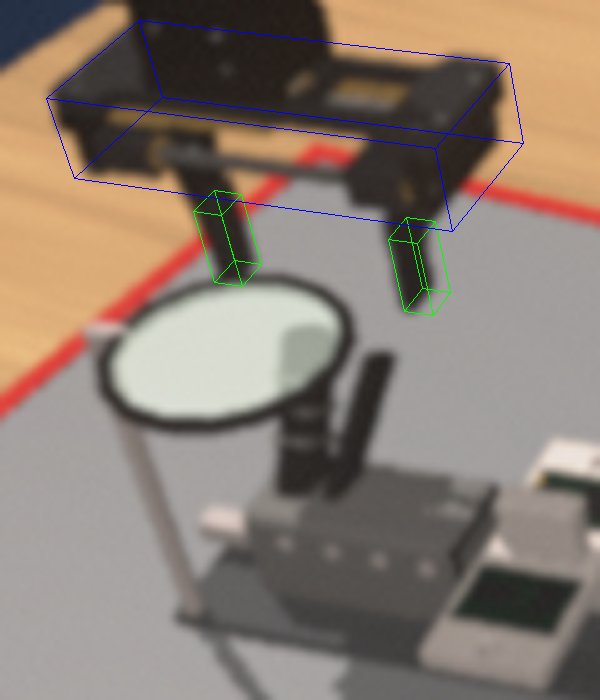

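View pics/n3t.png

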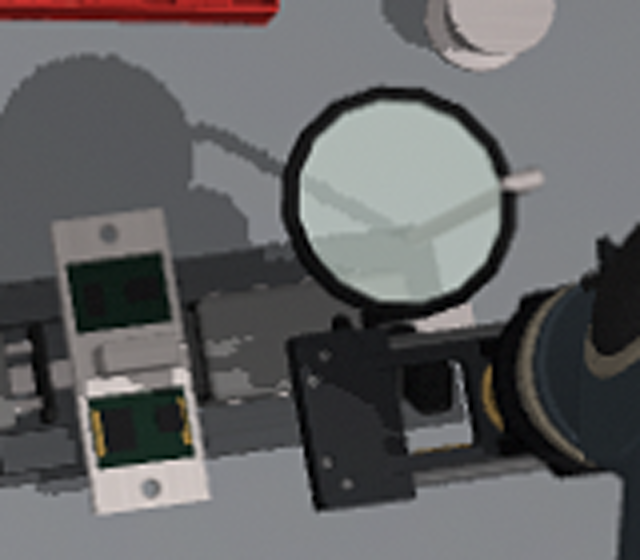

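Emit:
apply_moves:
  deltas:
    - [[0,0.15,1.5],0,-1]
    - [[0,0,1.5],0,-1]
    - [[0,0,1.3],0,-1]
    - [[0,0,1.3],0,-1]
    - [[0,0,0],0,-1]
    - [[0,0,0],0,-1]

```text
t: 16.58
tool_pos: [514.2, -249.5, 94.6]
tool_rot: [0.238, -3.132, -0.0]
force: [0.1, 0.2, -0.7]
finger_gap: 0.998
```

```bash
python3 - <<'E'
from ovc import *
p=avg(4);print(rel(clamp2w([-52,-44,96]),p));go(None,98.59)
s=cam("scene");t=cam("top")
cv2.imwrite("pics/n4.png",cv2.resize(s["frame"][100:240,140:300,::-1],None,fx=4,fy=4,interpolation=2))
cv2.imwrite("pics/n4t.png",cv2.resize(t["frame"][130:270,380:560,::-1],None,fx=4,fy=4,interpolation=2))
E
```

```text
avg [ 514.86 -249.86   95.54] sd [0.12 0.05 0.17]
[-0.09 -0.31 -0.05]
t 16.78 pos [ 514.9 -249.9   95.6] yaw 98.68 gap 1.004 F [ 0.3  0.4 -0.2] q [ 0.23  0.46  0.2   1.92 -0.13  0.77  2.22]
clamp pos [-52.9 -40.9  95.6]
roll 0.09
```

View pics/n4.png

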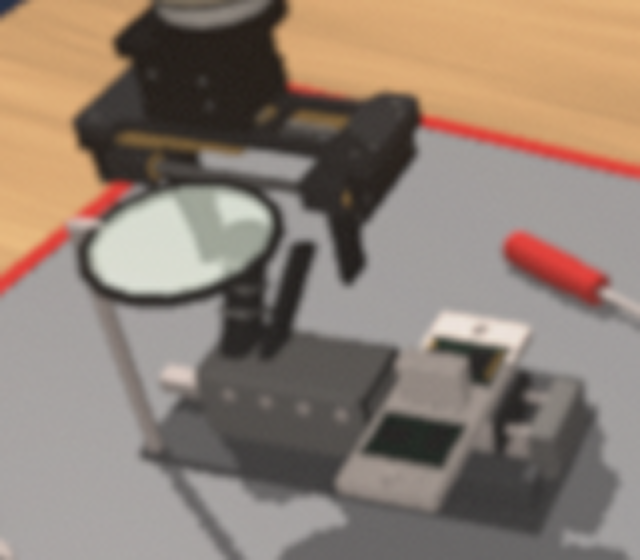

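View pics/n4t.png

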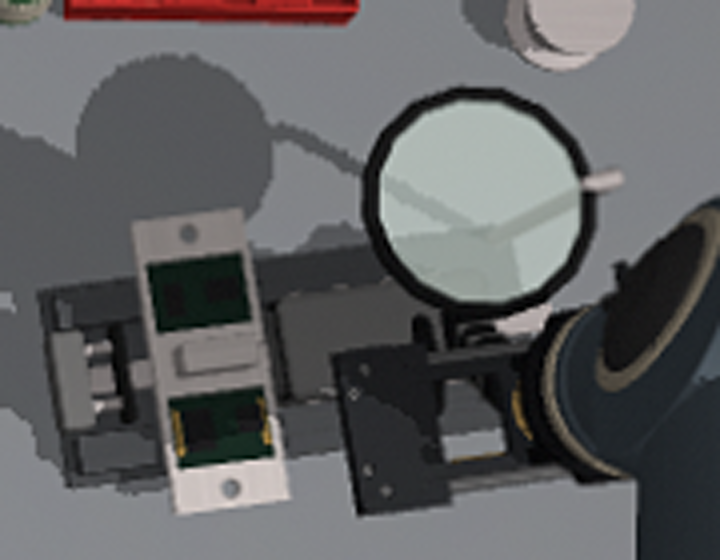

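Emit:
apply_moves:
  deltas:
    - [[-0.15,-0.3,0],0,-0.6]
    - [[0,0,0],0,-0.4]
    - [[0,0,0],0,-0.2]
    - [[0,0,0],0,-0.2]
    - [[0,0,0],0,-0.2]
    - [[0,0,0],0,-0.2]

```text
t: 17.38
tool_pos: [515.4, -249.5, 94.2]
tool_rot: [0.24, -3.13, -0.007]
force: [-2.4, 5.9, 2.9]
finger_gap: 0.651
```

```bash
python3 - <<'E'
from ovc import *
p=avg(3);go(None,98.59)
s=cam("scene")
cv2.imwrite("pics/n5.png",cv2.resize(s["frame"][120:240,160:300,::-1],None,fx=4,fy=4,interpolation=2))
E
```

```text
avg [ 515.36 -249.53   94.18] sd [0.02 0.07 0.  ]
t 17.53 pos [ 515.3 -249.6   94.2] yaw 98.78 gap 0.612 F [-2.   4.9  2.2] q [ 0.23  0.47  0.19  1.92 -0.13  0.77  2.22]
clamp pos [-52.4 -40.7  94.2]
roll 0.19
```

View pics/n5.png

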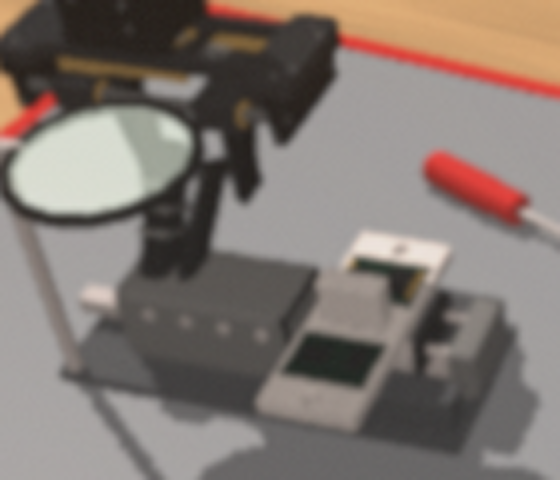

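Emit:
apply_moves:
  deltas:
    - [[0,0,0],0,0]
    - [[0,0,0],0,0]
    - [[0,0,0],0,0]

```text
t: 17.83
tool_pos: [515.2, -249.4, 94.2]
tool_rot: [0.241, -3.129, -0.007]
force: [-1.5, 6.3, 3.3]
finger_gap: 0.518
```

Emit:
apply_moves:
  deltas:
    - [[0,0,0],0,1]
    - [[0,0,0],0,1]
    - [[0,0,0],0,1]

```text
t: 18.08
tool_pos: [515.6, -253.1, 94.3]
tool_rot: [0.238, -3.132, 0.002]
force: [0.7, 0.5, -1.0]
finger_gap: 0.372
```

Emit:
apply_moves:
  deltas:
    - [[0,0,0],0,1]
    - [[0,0,0],0,1]
    - [[0,0,0],0,1]

```text
t: 18.33
tool_pos: [515.6, -253.1, 94.3]
tool_rot: [0.237, -3.132, 0.001]
force: [-1.7, -1.8, -2.9]
finger_gap: 0.366
```

```bash
python3 - <<'E'
from ovc import *
p=avg(2);go(None,98.59)
s=cam("scene");t=cam("top")
a=cv2.resize(s["frame"][120:240,160:300,::-1],None,fx=4,fy=4,interpolation=2)
cv2.imwrite("pics/n6.png",a)
cv2.imwrite("pics/n6t.png",cv2.resize(t["frame"][175:260,380:520,::-1],None,fx=5,fy=5,interpolation=2))
E
```

```text
avg [ 515.61 -253.05   94.29] sd [0.01 0.01 0.  ]
t 18.43 pos [ 515.6 -253.1   94.3] yaw 98.65 gap 0.370 F [-2.  -3.7 -1. ] q [ 0.23  0.47  0.2   1.92 -0.13  0.77  2.22]
clamp pos [-52.7 -44.2  94.3]
roll 0.06
```

View pics/n6.png

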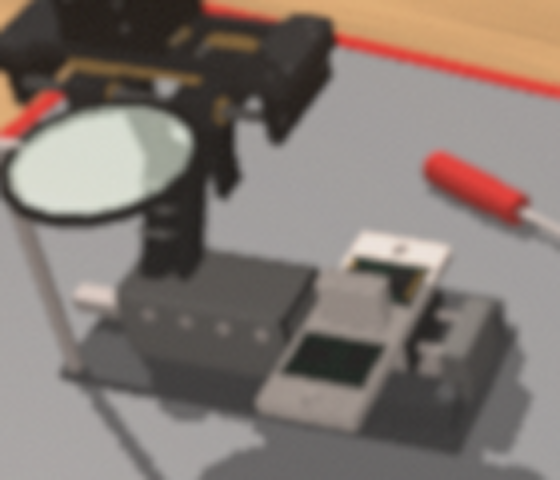

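View pics/n6t.png

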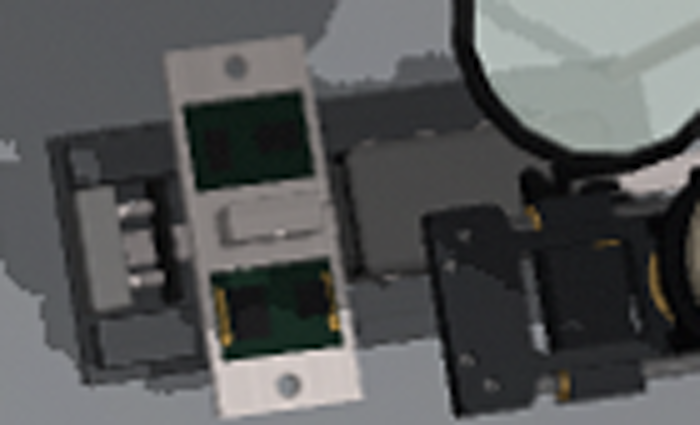

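```bash
cat > jaw.py <<'E'
from ovc import *
def rect(fn,z=55,im=None):
    t=im or cam("top")
    ys=np.arange(30,180,.2);xs=np.arange(-40,40,.25)
    X,Y=np.meshgrid(xs,ys)  # rows y
    c,s_=np.cos(CTH),np.sin(CTH)
    W=np.stack([CX+c*X-s_*Y,CY+s_*X+c*Y,np.full(X.shape,z)],-1).reshape(-1,3)
    uv=proj(t,W).reshape(X.shape+(2,)).astype(np.float32)
    g=cv2.remap(t["frame"],uv[...,0],uv[...,1],cv2.INTER_CUBIC)
    img=cv2.rotate(g,cv2.ROTATE_90_COUNTERCLOCKWISE)[:,:,::-1].copy()
    for y in range(30,180,10): cv2.putText(img,str(y),(int((y-30)/.2),10),0,.35,(0,255,255),1);cv2.line(img,(int((y-30)/.2),12),(int((y-30)/.2),18),(0,255,255),1)
    cv2.imwrite(fn,img);return g.mean(2),xs,ys
E
python3 - <<'E'
from jaw import *
rect("pics/r1.png")
E
```

```text
(no output)
```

View pics/r1.png

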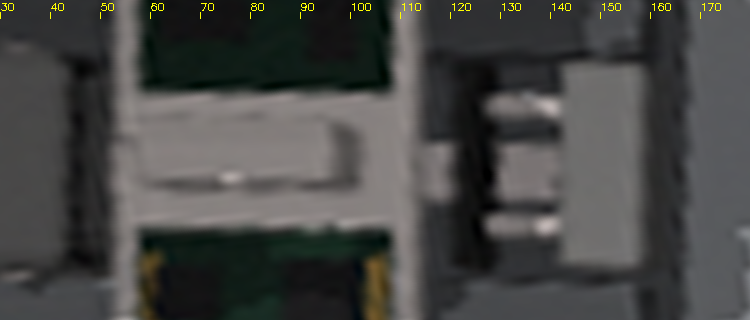

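Emit:
apply_moves:
  deltas:
    - [[0,0,0],0,-0.2]
    - [[0,0,0],0,-0.4]
    - [[0,0,0],0,-0.4]
    - [[0,0,0],0,-0.4]
    - [[0,0,0],0,-0.4]
    - [[0,0,0],0,-0.4]
    - [[0,0,0],0,-0.4]

```text
t: 19.17
tool_pos: [517.0, -251.5, 94.6]
tool_rot: [-0.239, 3.131, 0.001]
force: [1.9, 2.1, -1.6]
finger_gap: 0.69
```

Emit:
apply_moves:
  deltas:
    - [[0,0,0],0,0]
    - [[0,0,0],0,0.2]
    - [[0,0,0],0,1]
    - [[0,0,0],0,1]
    - [[0,0,0],0,1]
    - [[0,0,0],0,1]
    - [[0,0,0],0,1]

```text
t: 19.75
tool_pos: [516.6, -253.0, 94.8]
tool_rot: [-0.238, 3.131, -0.001]
force: [2.3, 0.9, 0.4]
finger_gap: 0.371
```

```bash
python3 - <<'E'
from jaw import *
rect("pics/r2.png");go(None)
E
```

```text
t 19.80 pos [ 516.6 -252.9   94.8] yaw 98.68 gap 0.369 F [ 1.3 -0.   0.9] q [ 0.23  0.47  0.2   1.92 -0.13  0.77  2.22]
clamp pos [-51.7 -44.2  94.8]
```

View pics/r2.png

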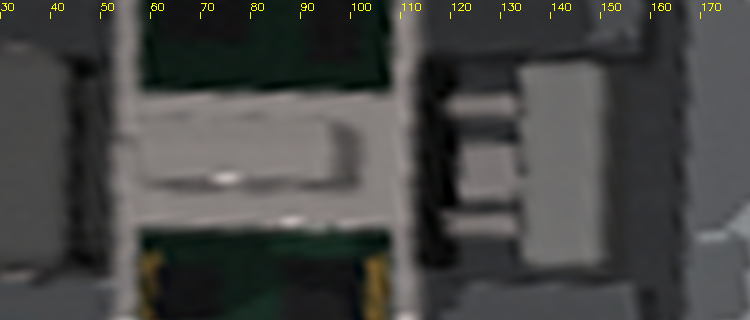

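Emit:
apply_moves:
  deltas:
    - [[0,0,0],0,-0.2]
    - [[0,0,0],0,-0.4]
    - [[0,0,0],0,-0.4]
    - [[0,0,0],0,-0.4]
    - [[0,0,0],0,-0.4]
    - [[0,0,0],0,-0.4]
    - [[0,0,0],0,-0.4]

```text
t: 20.38
tool_pos: [515.7, -252.0, 94.1]
tool_rot: [0.238, -3.132, -0.001]
force: [-0.2, 2.6, -1.7]
finger_gap: 0.688
```

Emit:
apply_moves:
  deltas:
    - [[0,0,0],0,0]
    - [[0,0,0],0,0.1]
    - [[0,0,0],0,0.2]
    - [[0,0,0],0,0.3]
    - [[0,0,0],0,1]
    - [[0,0,0],0,1]
    - [[0,0,0],0,1]
    - [[0,0,0],0,1]
    - [[0,0,0],0,1]

```text
t: 21.13
tool_pos: [515.5, -253.1, 94.4]
tool_rot: [0.237, -3.132, 0.001]
force: [-1.7, -1.1, -0.6]
finger_gap: 0.373
```

```bash
python3 - <<'E'
from jaw import *
rect("pics/r3.png");go(None)
s=cam("scene");cv2.imwrite("pics/n7.png",cv2.resize(s["frame"][130:240,160:300,::-1],None,fx=5,fy=5,interpolation=2))
E
```

```text
t 21.18 pos [ 515.5 -253.1   94.4] yaw 98.64 gap 0.370 F [-2.8 -1.4 -1.9] q [ 0.23  0.47  0.2   1.92 -0.13  0.77  2.22]
clamp pos [-52.8 -44.2  94.4]
```

View pics/r3.png

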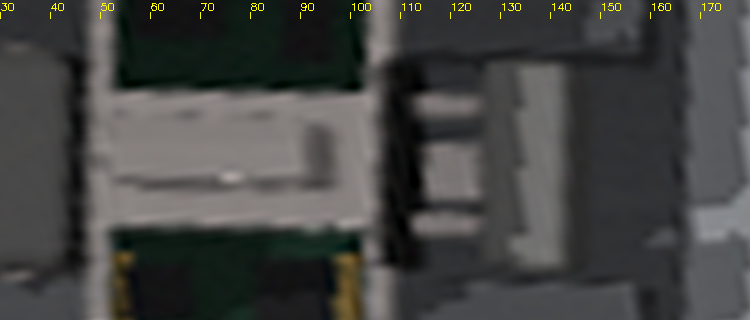

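View pics/n7.png

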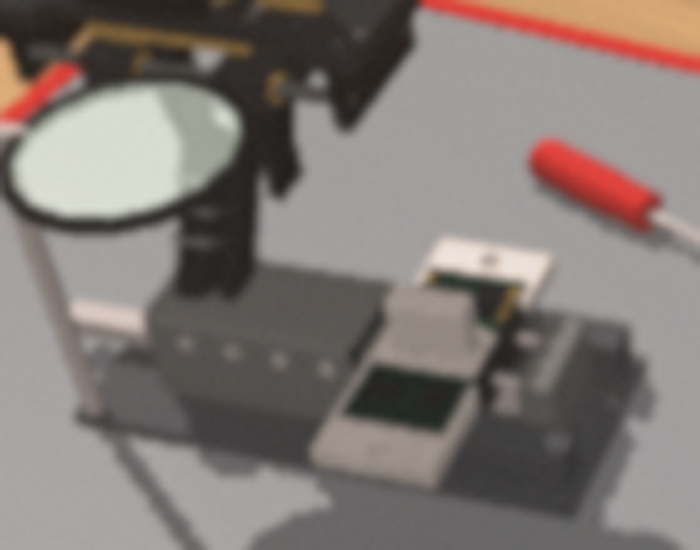

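Emit:
apply_moves:
  deltas:
    - [[0,0,0],0,-0.2]
    - [[0,0,0],0,-0.4]
    - [[0,0,0],0,-0.4]
    - [[0,0,0],0,-0.4]
    - [[0,0,0],0,-0.4]
    - [[0,0,0],0,-0.4]
    - [[0,0,0],0,-0.4]

```text
t: 21.82
tool_pos: [517.0, -251.7, 94.6]
tool_rot: [-0.238, 3.131, 0.0]
force: [0.8, 2.7, -2.1]
finger_gap: 0.691
```

```bash
python3 - <<'E'
from jaw import *
t=cam("top")
g44,xs,ys=rect("pics/r4a.png",44,t); g55,_,_=rect("pics/r4.png",55,t)
def sub(g,x0,x1): return g[:,(xs>=x0)&(xs<=x1)].mean(1)
for nm,g,x0,x1,a,b in(("carrier left x-22..22 z44",g44,-22,-12,38,60),("z44 x12..22",g44,12,22,38,60),("carrier right",g44,-6,6,98,125),("jaw 55 x-6..6",g55,-25,-21,100,135),("jaw 55 x21..25",g55,21,24.5,100,135)):
    p=sub(g,x0,x1);m=(ys>=a)&(ys<=b);print(nm);print([(round(float(y)),int(v)) for y,v in zip(ys[m][::5],p[m][::5])])
E
```

```text
carrier left x-22..22 z44
[(38, 69), (39, 62), (40, 50), (41, 32), (42, 18), (43, 27), (44, 57), (45, 92), (46, 117), (47, 129), (48, 122), (49, 103), (50, 82), (51, 69), (52, 63), (53, 66), (54, 69), (55, 69), (56, 68), (57, 66), (58, 66), (59, 67)]
z44 x12..22
[(38, 69), (39, 64), (40, 53), (41, 36), (42, 23), (43, 26), (44, 51), (45, 85), (46, 113), (47, 127), (48, 127), (49, 117), (50, 99), (51, 87), (52, 82), (53, 85), (54, 88), (55, 89), (56, 90), (57, 88), (58, 86), (59, 84)]
carrier right
[(98, 130), (99, 136), (100, 144), (101, 145), (102, 130), (103, 101), (104, 66), (105, 36), (106, 18), (107, 13), (108, 14), (109, 12), (110, 5), (111, 10), (112, 36), (113, 74), (114, 100), (115, 110), (116, 113), (117, 112), (118, 111), (119, 109), (120, 109), (121, 110), (122, 106), (123, 95), (124, 80)]
jaw 55 x-6..6
[(100, 33), (101, 27), (102, 60), (103, 105), (104, 118), (105, 98), (106, 63), (107, 28), (108, 7), (109, 12), (110, 16), (111, 12), (112, 11), (113, 14), (114, 22), (115, 34), (116, 44), (117, 48), (118, 48), (119, 49), (120, 48), (121, 48), (122, 48), (123, 46), (124, 45), (125, 48), (126, 54), (127, 62), (128, 66), (129, 69), (130, 68), (131, 68), (132, 69), (133, 71), (134, 76)]
jaw 55 x21..25
[(100, 16), (101, 23), (102, 40), (103, 69), (104, 91), (105, 91), (106, 73), (107, 49), (108, 31), (109, 18), (110, 14), (111, 15), (112, 13), (113, 14), (114, 22), (115, 33), (116, 41), (117, 42), (118, 42), (119, 41), (120, 41), (121, 42), (122, 42), (123, 43), (124, 41), (125, 37), (126, 39), (127, 50), (128, 62), (129, 67), (130, 68), (131, 70), (132, 69), (133, 66), (134, 62)]
```

View pics/r4a.png

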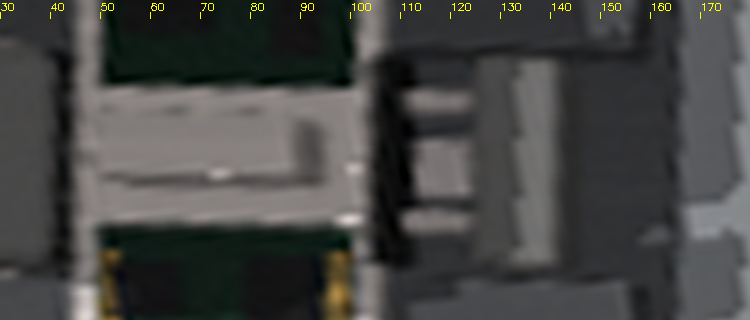

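```bash
python3 - <<'E'
import cv2,numpy as np
for n in("r1","r2","r3","r4"):
    g=cv2.imread(f"pics/{n}.png").mean(2)
    ys=30+np.arange(g.shape[1])*.2
    for (a,b,nm) in((122,132,"between"),(100,108,"pin"),(150,190,"bar"),(226,232,"pin2")):
        p=cv2.GaussianBlur(g[a:b].mean(0)[None],(0,0),2)[0];d=np.gradient(p)
        m=(ys>100)&(ys<165)
        pk=[(round(ys[i],1),round(d[i],1)) for i in range(2,len(d)-2) if m[i] and abs(d[i])>1.5 and abs(d[i])==np.abs(d[max(0,i-6):i+7]).max()]
        print(n,nm,pk)
    p=cv2.GaussianBlur(g[70:250].mean(0)[None],(0,0),2)[0];d=np.gradient(p);m=(ys>35)&(ys<60)
    print(n,"left",[(round(ys[i],1),round(d[i],1)) for i in range(2,len(d)-2) if m[i] and abs(d[i])>1 and abs(d[i])==np.abs(d[max(0,i-6):i+7]).max()])
E
```

```text
r1 between [(np.float64(100.4), np.float64(2.0)), (np.float64(113.4), np.float64(-5.1)), (np.float64(120.0), np.float64(-1.6)), (np.float64(129.4), np.float64(3.0)), (np.float64(142.2), np.float64(5.2)), (np.float64(158.2), np.float64(-4.1))]
r1 pin [(np.float64(114.0), np.float64(-4.5)), (np.float64(120.4), np.float64(-2.0)), (np.float64(127.2), np.float64(6.3)), (np.float64(137.4), np.float64(3.5)), (np.float64(141.6), np.float64(-5.0)), (np.float64(158.6), np.float64(-3.9))]
r1 bar [(np.float64(102.0), np.float64(3.4)), (np.float64(111.8), np.float64(-2.8)), (np.float64(120.4), np.float64(-5.5)), (np.float64(129.4), np.float64(7.9)), (np.float64(158.2), np.float64(-4.0))]
r1 pin2 [(np.float64(101.6), np.float64(-2.3)), (np.float64(108.6), np.float64(4.4)), (np.float64(113.2), np.float64(-5.0)), (np.float64(119.8), np.float64(-1.6)), (np.float64(127.0), np.float64(8.9)), (np.float64(137.4), np.float64(6.4)), (np.float64(140.8), np.float64(-4.2)), (np.float64(158.0), np.float64(-4.2))]
r1 left [(np.float64(43.6), np.float64(-3.0)), (np.float64(47.0), np.float64(1.7)), (np.float64(52
[... 2574 characters left out ...]
), np.float64(3.4)), (np.float64(142.6), np.float64(-4.0))]
r4 bar [(np.float64(101.4), np.float64(1.8)), (np.float64(106.0), np.float64(-6.9)), (np.float64(114.6), np.float64(8.3)), (np.float64(125.4), np.float64(-3.5)), (np.float64(135.2), np.float64(3.2)), (np.float64(142.6), np.float64(-3.8))]
r4 pin2 [(np.float64(104.8), np.float64(-5.1)), (np.float64(109.4), np.float64(-2.3)), (np.float64(112.4), np.float64(8.2)), (np.float64(125.2), np.float64(-3.0)), (np.float64(135.6), np.float64(3.5)), (np.float64(142.6), np.float64(-3.7)), (np.float64(164.6), np.float64(-2.4))]
r4 left [(np.float64(43.6), np.float64(-3.4)), (np.float64(47.2), np.float64(6.6)), (np.float64(52.2), np.float64(-2.1))]
```

View pics/r4.png

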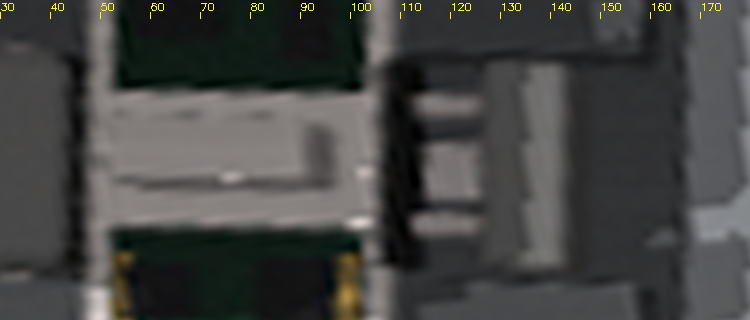

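Jaw back edge steps at 158.3 → 150.4 → 142.6, while the plate's last step was only about 6.7 mm. So the plate is already in by about 1 mm. A full squeeze would give about 9 mm, so the next one is partial: feed about 5 mm, with image feedback.

Emit:
apply_moves:
  deltas:
    - [[0,0,0],0,-0.1]
    - [[0,0,0],0,0]
    - [[0,0,0],0,0.06]
    - [[0,0,0],0,0.1]
    - [[0,0,0],0,0.1]
    - [[0,0,0],0,0.1]
    - [[0,0,0],0,0.1]

```text
t: 22.45
tool_pos: [516.0, -249.4, 94.8]
tool_rot: [0.241, -3.131, -0.007]
force: [-0.4, 6.8, 3.9]
finger_gap: 0.457
```

```bash
cat >> jaw.py <<'E'
def measure(n):
    g,_,_=rect(f"pics/{n}.png");g=cv2.imread(f"pics/{n}.png").mean(2)
    ys=30+np.arange(g.shape[1])*.2;o={}
    def edge(rows,lo,hi,sg):
        p=cv2.GaussianBlur(g[rows[0]:rows[1]].mean(0)[None],(0,0),2)[0];d=np.gradient(p)*sg
        m=np.where((ys>lo)&(ys<hi))[0];i=m[np.argmax(d[m])];a,b,c=d[i-1:i+2];return ys[i]+.2*.5*(a-c)/(a-2*b+c)
    jb=edge((80,240),130,160,-1);jf=np.mean([edge((100,108),jb-20,jb-15,-1),edge((226,232),jb-20,jb-15,-1)])
    pl=[edge(r,jb-36,jb-21,1) for r in((100,108),(150,190),(226,232))]
    print(n,"jawback %.2f jawfront %.2f plate %s  gap %.2f"%(jb,jf,np.round(pl,2),jb-np.mean(pl)))
E
python3 - <<'E'
from jaw import *
go(None);measure("r5")
E
```

```text
t 22.45 pos [ 516.  -249.4   94.8] yaw 98.82 gap 0.457 F [-0.4  6.8  3.9] q [ 0.23  0.47  0.19  1.92 -0.13  0.77  2.22]
clamp pos [-51.7 -40.7  94.8]
r5 jawback 140.22 jawfront 122.85 plate [112.43 114.59 112.31]  gap 27.10
```

View pics/r5.png

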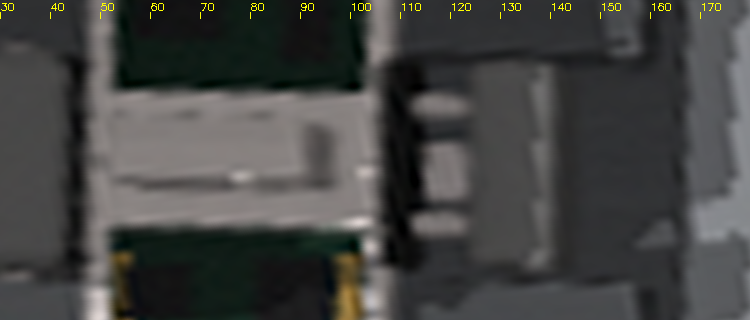

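Emit:
apply_moves:
  deltas:
    - [[0,0,0],0,0.14]
    - [[0,0,0],0,0.18]
    - [[0,0,0],0,0.18]
    - [[0,0,0],0,0.18]
    - [[0,0,0],0,0.18]

```text
t: 22.92
tool_pos: [516.3, -251.2, 94.8]
tool_rot: [0.24, -3.132, -0.003]
force: [-0.4, 5.2, 3.5]
finger_gap: 0.413
```

```bash
python3 - <<'E'
from jaw import *
go(None);measure("r6")
E
```

```text
t 22.92 pos [ 516.3 -251.2   94.8] yaw 98.76 gap 0.413 F [-0.4  5.2  3.5] q [ 0.23  0.47  0.19  1.92 -0.13  0.77  2.22]
clamp pos [-51.7 -42.4  94.8]
r6 jawback 138.41 jawfront 120.79 plate [112.43 114.61 112.3 ]  gap 25.30
```

Emit:
apply_moves:
  deltas:
    - [[0,0,0],0,0.23]
    - [[0,0,0],0,0.24]
    - [[0,0,0],0,0.24]
    - [[0,0,0],0,0.24]
    - [[0,0,0],0,0.24]

```text
t: 23.38
tool_pos: [516.4, -252.4, 94.9]
tool_rot: [-0.238, 3.132, -0.0]
force: [0.3, 3.5, 4.4]
finger_gap: 0.388
```

```bash
python3 - <<'E'
from jaw import *
go(None);measure("r7")
E
```

```text
t 23.38 pos [ 516.4 -252.4   94.9] yaw 98.69 gap 0.388 F [0.3 3.5 4.4] q [ 0.23  0.47  0.2   1.92 -0.13  0.77  2.22]
clamp pos [-51.8 -43.6  94.9]
r7 jawback 137.08 jawfront 119.25 plate [112.41 114.63 112.33]  gap 23.96
```

The plate is in by about 6.5 mm. I release the trigger fully.

Emit:
apply_moves:
  deltas:
    - [[0,0,0],0,0.1]
    - [[0,0,0],0,-0.1]
    - [[0,0,0],0,-0.4]
    - [[0,0,0],0,-0.7]
    - [[0,0.3,0],0,-1]
    - [[0,0,0],0,-1]
    - [[0,0,0],0,-1]
    - [[0,0,0],0,-1]
    - [[0,0,0],0,-1]

```text
t: 24.18
tool_pos: [515.5, -249.9, 94.5]
tool_rot: [0.237, -3.133, 0.001]
force: [-0.6, -0.4, -0.8]
finger_gap: 0.951
```

```bash
python3 - <<'E'
from jaw import *
go(None);measure("r8")
s=cam("scene");cv2.imwrite("pics/n8.png",cv2.resize(s["frame"][100:240,140:300,::-1],None,fx=4.5,fy=4,interpolation=2))
E
```

```text
t 24.18 pos [ 515.5 -249.9   94.5] yaw 98.66 gap 0.951 F [-0.6 -0.4 -0.8] q [ 0.23  0.47  0.2   1.92 -0.13  0.77  2.22]
clamp pos [-52.3 -41.1  94.5]
r8 jawback 136.86 jawfront 119.28 plate [112.42 114.61 112.33]  gap 23.74
```

View pics/n8.png

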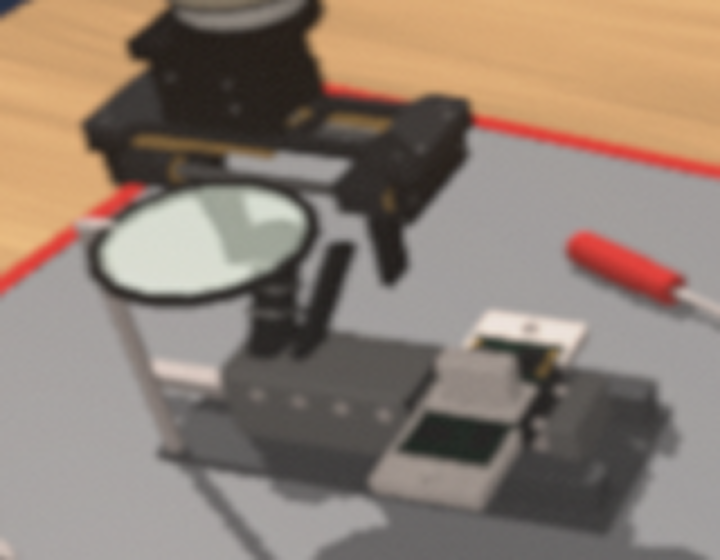

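The trigger has sprung back and the plate holds at about 6.6 mm. I withdraw straight up.

Emit:
apply_moves:
  deltas:
    - [[0.1,0.1,-1],0,-1]
    - [[0,0,-2],0,-1]
    - [[0,0,-2],0,-1]
    - [[0,0,-3],0,-1]
    - [[0,0,-3],0,-1]
    - [[0,0,-3],0,-1]
    - [[0,0,-1],0,-1]
    - [[0,0,0],0,-1]
    - [[0,0,0],0,-1]

```text
t: 25.03
tool_pos: [514.3, -248.3, 244.6]
tool_rot: [-0.238, 3.132, 0.0]
force: [-0.1, -0.5, -0.6]
finger_gap: 1.001
```

```bash
python3 - <<'E'
from jaw import *
go(None);measure("r9")
s=cam("scene");cv2.imwrite("pics/n9.png",cv2.resize(s["frame"][100:340,120:440,::-1],None,fx=2.4,fy=2.4,interpolation=2))
t=cam("top");cv2.imwrite("pics/n9t.png",cv2.resize(t["frame"][90:260,340:560,::-1],None,fx=3.5,fy=3.5,interpolation=2))
E
```

```text
t 25.03 pos [ 514.3 -248.3  244.6] yaw 98.69 gap 1.001 F [-0.1 -0.5 -0.6] q [ 0.19  0.29  0.23  1.78 -0.07  1.08  2.17]
clamp pos [-53.3 -39.3 244.6]
r9 jawback 136.53 jawfront 119.29 plate [115.17 114.64 112.32]  gap 22.48
```

View pics/n9.png

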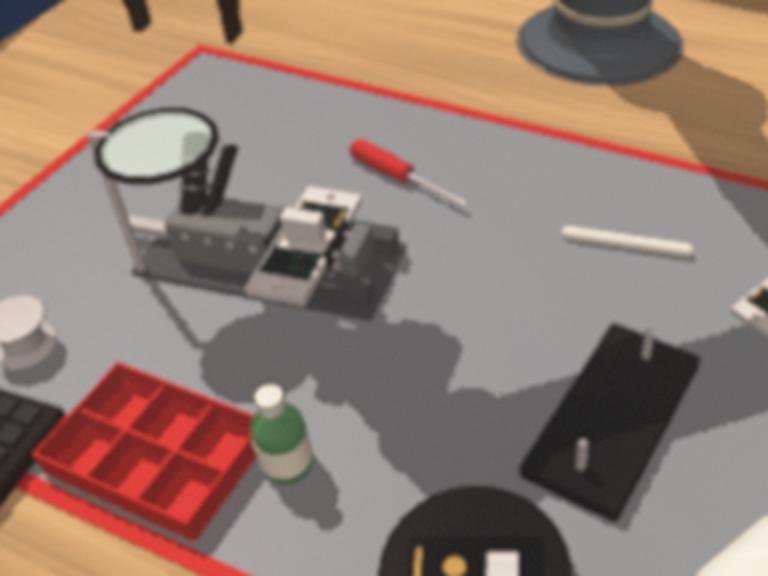

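View pics/n9t.png

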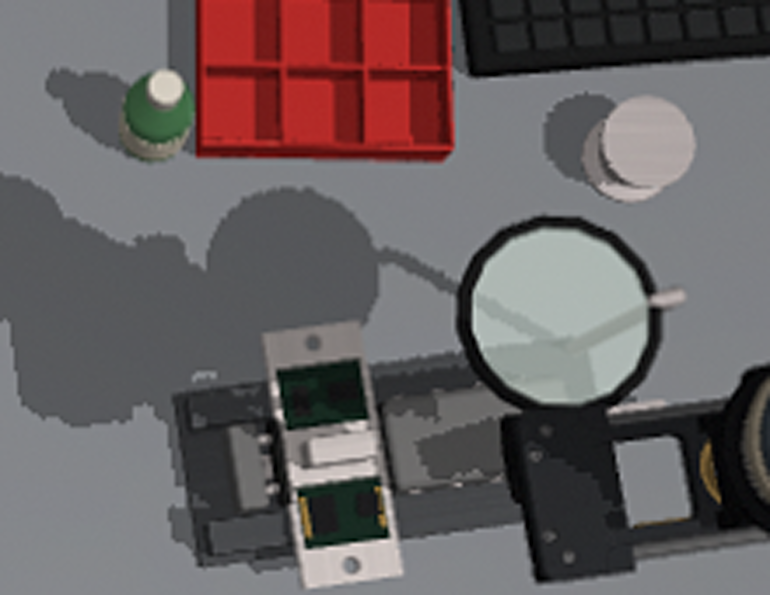

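```bash
python3 -c "
from station import hand_in;print(hand_in())"
```

```text
the job is handed in; nothing more can be done
None
```

I lifted the carrier off its pins and laid it flat on the clamp rails. The trigger took three full squeezes and one measured partial squeeze, and the job is handed in at about 25 s.

- **Grip:** In the top view the jaw advanced 7.9 mm on each of the last two full squeezes. The carrier then stopped against the fixed jaw, and the spring plate went in about 6.5 mm (43 % of its travel). That depth stayed the same after the trigger was released and the arm withdrawn.
- **Last check:** One of three plate-edge readings in the final picture was off by 2.8 mm (115.2 instead of 112.4), which I put down to changed shading. The other two and the jaw front edge were unchanged. The trigger is back at rest, the flux bottle is standing, and the gripper is open about 245 mm up, touching nothing.
- **Tool not tilted:** The moves only turn the tool about its own axis, so I could not tilt it like the handle. I took the tips of the handle and trigger with a vertical tool from the robot side, clear of the lens in the pictures. The largest force I read was about 24 N, when setting the carrier down.

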